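# Pack the yellow field radio kit into the carry case

## Task

Pack the yellow radio kit into the open case: lay the yellow-banded battery flat in the green lower tray, then stack the loose green upper tray over it so that its corner pins drop fully into the sockets, and after that lay the yellow hex key set flat in the upper tray. Lay the yellow radio face up and flat in the foam bay beside the trays, at whatever point in the job suits you. Leave the red radio, red-banded battery and red hex key set where they are.

Things in the scene. Friction and masses are not known exactly. Their poses are not given: they have to be found in the camera images.
- case: Open aluminium case, fixed, 195 x 293 mm (x, y), walls 45 mm high, twin latches on its -x side; lid, 22 mm high, lies flat beyond its +x side. Inside, side by side along y, lie the green lower tray and the dark foam radio bay, either one on the left. Origin: centre of the case's underside (without lid), z up. Place varies; turned up to 0.12 rad.
- lower_tray: Green lower tray fixed in one half of the case, 180 x 135 mm (x, y), walls 26 mm high. Corner posts with white tops, 24 mm square, 36 mm high, at x = +-76, y = +-55.5 mm, each with a 14 mm square socket 12 mm deep in its top. Between posts: 128 mm in x, 87 in y; walls 129 mm apart in y. Origin: centre of its underside, floor at z = 4 mm; x along the long side, z up.
- radio_bay: Dark grey foam bay fixed in the other half of the case, with one pocket 172 x 106 mm (x, y); the foam rises 22 mm above the pocket's floor. Origin: centre of its underside (4 mm above the table), pocket floor at z = 6 mm; x along the long side, z up.
- upper_tray: Loose green tray, 174 x 127 mm, on 4 steel corner pins (8 mm thick, 10 long, at x +-76, y +-55.5 mm). Floor at z = 14 mm, walls to 32. Black carrying bar in the middle, 12 (x) x 60 (y) mm, top at 50, to grip across x; rib under it, 6 mm thick, top at 24. Space each side: 78 x 121 mm. Origin: centre, at pin ends; z up. 0.2 kg. Seated (either way round) it is 26 mm above lower tray's origin.
- radio: YELLOW handheld radio lying face up: body 100 x 54 x 32 mm (x, y, z), black stub antenna (14 mm thick, 50 mm long) at its +x end, 150 mm over all. Origin: underside, on the body's centre line, midway along the 150 mm: body from x = -75 to +25 mm (grip it across the 54 mm at x = -25), antenna +25 to +75. z up. 0.24 kg. 
- battery: YELLOW-banded black battery pack, 75 x 40 x 24 mm (x, y, z), three brass contacts near its +x end. Origin: centre of its underside, z up. 0.13 kg. Grip across the 40 mm. 
- hex_set: YELLOW set: steel hex keys in a plastic holder, lying flat. Holder 34 x 36 x 22 mm (x, y, z), x from -29 to +5 mm; key ends stick out of its +x side to x = +29 mm, 58 mm over all. Origin: underside, midway along the 58 mm, z up. 0.09 kg. Grip the holder across its 36 mm (y) at x = -12 mm. 
- red_radio: RED (stays) handheld radio lying face up: body 100 x 54 x 32 mm (x, y, z), black stub antenna (14 mm thick, 50 mm long) at its +x end, 150 mm over all. Origin: underside, on the body's centre line, midway along the 150 mm: body from x = -75 to +25 mm (grip it across the 54 mm at x = -25), antenna +25 to +75. z up. 0.24 kg. 
- red_battery: RED-banded (stays) black battery pack, 75 x 40 x 24 mm (x, y, z), three brass contacts near its +x end. Origin: centre of its underside, z up. 0.13 kg. Grip across the 40 mm. 
- red_hex_set: RED set (stays): steel hex keys in a plastic holder, lying flat. Holder 34 x 36 x 22 mm (x, y, z), x from -29 to +5 mm; key ends stick out of its +x side to x = +29 mm, 58 mm over all. Origin: underside, midway along the 58 mm, z up. 0.09 kg. Grip the holder across its 36 mm (y) at x = -12 mm. 
Things that resemble listed ones, but are neither listed nor needed, are in the scene too. There is more than one size of the hex_set; the job needs the largest.

How it is judged:
By the outcome, as a careful person would: the job done as asked, in the order asked, and still so for the second after the job is handed in, with the robot touching nothing.
It also fails if it takes over 128 s, if anything falls off the work surface, if the arm or the gripper's body presses on something with over 40 N, if the wrist force passes 120 N, or if a joint passes its speed limit or range.

## Robot

A 7-joint arm with a two-finger parallel gripper is mounted at the origin on the work surface. World frame = base frame: x ahead of the robot, y to its left, z up, the work surface at z = 0. Lengths are in m, angles in rad, forces in N, time in s.
With the tool pointing down it reaches from about 0.425 to 0.875 m from the base axis. Payload 4.7 kg.
Tool frame: the origin (TCP) lies at the very end of the fingers, on their centre line; the grasp point (between the pads) lies grip_point_offset behind it (grip_point_offset is the distance from the TCP to the grasp point, in m); z points along the fingers, y is the direction in which the jaws open and shut (so a half turn about z gives the same grasp; the last joint's range is limited). The gripper opens to 87 mm and grips with 3 to 60 N. Pads are 19 mm wide; open, the fingers measure 117 mm over their backs; the gripper's body (75 mm by 190 mm) begins 51 mm behind the grasp point.
Start: joints at [-1.122, 0.321, -0.07, 1.45, 0.023, 1.371, -0.057], TCP at [0.274, 0.59, 0.223] pointing down, gripper open.
Joint ranges: [-2.86, 2.86], [-0.3, 2.09], [-1.38, 1.24], [0.06, 2.45], [-1.56, 4.7], [0.09, 2.05], [-2.69, 2.69]. Speed limits (rad/s): [2.57, 2.57, 3.14, 3.14, 3.14, 3.14, 3.14].

## Interface

Orientations are given as a rotation vector (axis times angle).
In Python, from cell import read_state, capture, calibration, finish_job, cut_out, pinpoint, grip_point_offset gives the robot as it stands.
- The arm moves only by the tool move_arm, never from a script. Its argument "rows" is a list of rows, each a list of 4 numbers: the shift along the tool's x, y, z in mm, then the turn about the tool's z in degrees. A call has 1 to 5 rows; each row is the pose to reach, as a shift and turn from the pose commanded when the call began, along the tool's axes at that moment; what a row does not reach only later rows make up. A row lasts 1/12 s, in which the tool goes at most 41.7 mm and 7.16 degrees, less where a joint would pass 70% of its speed; a pose out of reach is approached as far as the arm can. A call with a gripper value outside its range is refused whole. "hand" is the opening, from 0 (shut) to 1 (fully open), set as the call begins (left out, the last holds). The fingers move at their own pace and stop on an object; the grip force is fixed at half the most. Time passes only in rows, so rows that repeat a pose let the fingers close. It gives the time, the measured TCP pose, the force and the opening at its end, in the units of the state.
- read_state(): the state, without advancing time (a new reading comes with each control period).
- capture(name): name is "scene" or "top" or "wrist"; returns the picture (480x640x3 uint8, red, green, blue); there is no depth.
- calibration(name): a dict with "fx", "fy", "cx", "cy" (pixels), "eye" and "orientation" of the camera in the world. Camera axes: x right, y down, z forward; pixel columns grow to the right and rows downward; lengths in m; the calibration is good to about 2 mm. A picture is of the moment at which its call begins: read the wrist's pose just before it. calibration takes no time and is no camera call; for the wrist camera it gives the pose at the moment of the call.
- finish_job(): hands the job in, once; it reports no verdict.
Trained networks look in the newest picture that a camera, given by its name, has taken for a name from the list of things; names that differ only in an ending like _2 or _b are one class to them, and where a whole thing is asked for, a point or a joint stands for the part that bears it (a point fixed in the world has none). Each returns a list of dicts, best first, with "p" (0 to 1); they miss things now and then, are a little off and sometimes report something else, mostly with a low value. They report only what shows in the picture. A call takes as long as a camera call. They do not tell look-alikes from the thing itself.
- cut_out(camera, thing): "region" (480x640 bool, what is visible of it) and "extent" ([centre column, centre row, width, height] in pixels, round what is visible of it).
- pinpoint(camera, thing): "uv" ([column, row] in pixels: a listed point, or the origin of a listed thing).
The state is a dict: "clock": time; "joints": joint angles; "joint_vel": joint speeds; "effort": joint torques, N m; "ee_pos": TCP position; "tcp_rot": TCP orientation; "ft_force": force on the tool from outside, world axes, zero at the start; "ft_torque": the same for the moment, N m; "gripper_width": opening from 0.0 (shut) to 1.0 (fully open).
Only numpy, scipy, OpenCV 4.12 (cv2) and the standard library are available. Lean on these libraries where they do the work, as an engineer would, in place of code of your own. Each camera call takes 0.05 s, during which the arm holds its last target.

## Working session

There is one attempt and no reset: what is moved stays moved. The work goes in short steps, Python scripts to look and compute and a tool call to move; the robot and the scene stay as the last step left them, time stands still between calls to the robot, and variables do not carry over. Pictures are saved under pics/ and viewed, and the job is handed in when it is done.

Besides the shell and the picture viewer there is one more tool, called after ">>>" in YAML: its name, and indented under it one key for each argument. move_arm: Moves the arm, as the interface text tells. Its arguments: {"type":"object","properties":{"rows":{"type":"array"},"hand":{"type":"number"}},"required":["rows"]}

```bash
ls; mkdir -p pics; python3 - <<'E'
from cell import *
import cv2
s=read_state();print(s)
print(grip_point_offset if not callable(grip_point_offset) else grip_point_offset())
for n in ["scene","top","wrist"]:
    im=capture(n);cv2.imwrite(f"pics/{n}0.png",im[:,:,::-1]);print(n,calibration(n))
E
```

```text
pics
{'clock': 0.0, 'joints': array([-1.12189107,  0.32181868, -0.07005333,  1.45171149,  0.0226264 ,
        1.37077291, -0.0569218 ]), 'joint_vel': array([-0.00022656,  0.00074072, -0.00058831, -0.00066868,  0.00114131,
       -0.00139558, -0.00038085]), 'effort': array([-3.00619658e-04, -4.91292787e+01, -4.04091440e-01, -3.12537181e+01,
       -6.39034552e-02,  4.36263601e-02,  1.81411397e-04]), 'ee_pos': array([0.27363711, 0.58897569, 0.22144575]), 'tcp_rot': array([-6.77584785e-01, -3.06736051e+00,  2.98965670e-03]), 'ft_force': array([0.43146682, 0.45417025, 0.25654162]), 'ft_torque': array([ 0.00171221, -0.00694752,  0.02170169]), 'gripper_width': 1.0003254266098323}
0.0187
scene {'fx': 607.0949669410538, 'fy': 607.0949669410538, 'cx': 323.7180253077649, 'cy': 231.03500194288517, 'eye': array([ 0.92741737, -0.74309349,  0.93927965]), 'orientation': array([-2.33001356, -0.61406988,  0.26186761])}
top {'fx': 513.8612072585731, 'fy': 513.8612072585731, 'cx': 324.27624589124804, 'cy': 241.06478694260514, 'eye': array([ 0.36890398, -0.02042632,  1.26161837]), 'orientation': array([-2.15187263,  2.15813522, -0.16700931])}
wrist {'fx': 411.8341430935348, 'fy': 411.8341430935348, 'cx': 325.4604982007516, 'cy': 248.55075785242565, 'eye': array([0.20124647, 0.622629  , 0.38370002]), 'orientation': array([2.43000748, 1.55137725, 0.23194522])}
```

View pics/top0.png

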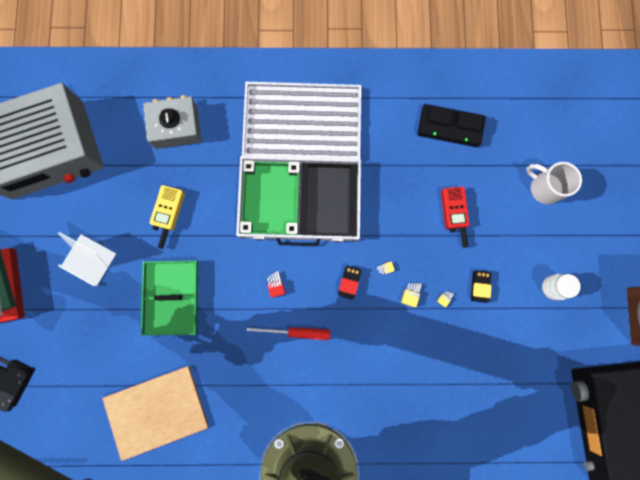

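View pics/scene0.png

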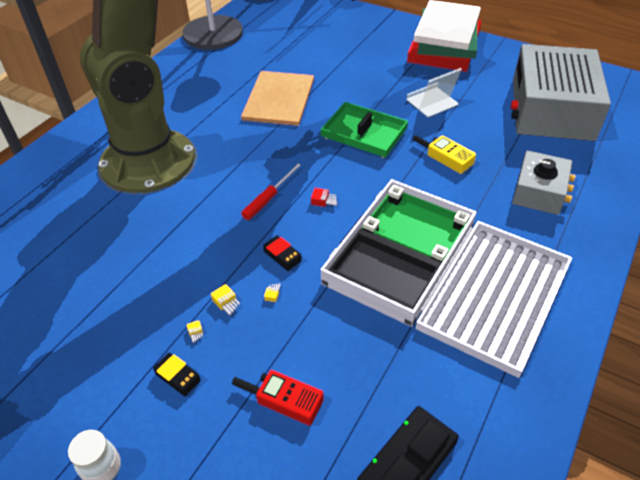

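View pics/wrist0.png

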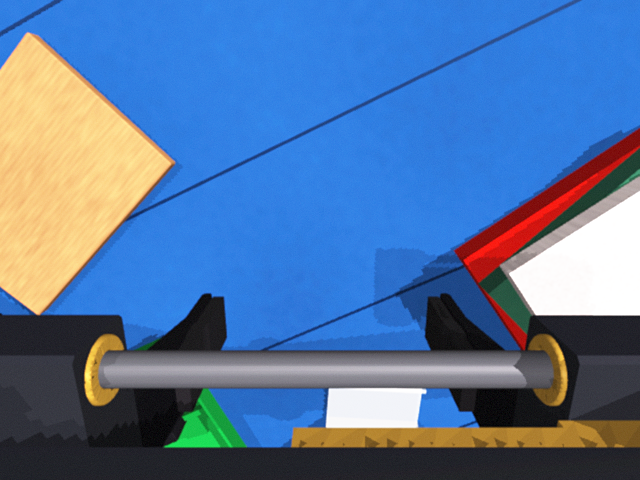

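The top view shows the case at about (300,165) with the tray on its left. The loose tray is at (169,298), the yellow radio at (167,210), the yellow battery at (482,287), and there are three yellow hex sets, the largest at (411,295). Next I'll measure them.

```bash
cat > h.py <<'E'
from cell import *
import numpy as np, cv2
from scipy.spatial.transform import Rotation as R
def ray(c,uv):
    d=R.from_rotvec(c["orientation"]).apply([(uv[0]-c["cx"])/c["fx"],(uv[1]-c["cy"])/c["fy"],1]);return np.array(c["eye"]),d
def at(c,uv,z):
    e,d=ray(c,uv);return e+d*(z-e[2])/d[2]
def proj(c,P):
    p=R.from_rotvec(c["orientation"]).inv().apply(np.atleast_2d(P)-c["eye"]);return np.c_[c["fx"]*p[:,0]/p[:,2]+c["cx"],c["fy"]*p[:,1]/p[:,2]+c["cy"]]
def save(n,im): cv2.imwrite("pics/"+n+".png",im[:,:,::-1])
# move helper: from measured/commanded pose to target (pos of TCP, yaw of tool y axis mod pi)
def plan(pos,yaw=None,frm=None):
    s=read_state();p=s["ee_pos"] if frm is None else np.array(frm)
    r=R.from_rotvec(s["tcp_rot"]);M=r.as_matrix()
    d=M.T@(np.array(pos)-p)
    cur=np.arctan2(M[1,1],M[0,1])
    t=0
    if yaw is not None:
        t=-(yaw-cur) # tool z down -> turning about tool z is negative world
        t=(t+np.pi/2)%np.pi-np.pi/2
    print("pos",p.round(4),"yawY",round(cur,4),"tilt",np.degrees(np.arccos(-M[2,2])).round(2),"j7",s["joints"][6].round(3),"shift mm",(d*1000).round(1),"turn deg",np.degrees(t).round(2))
E
python3 - <<'E'
from h import *
im={n:capture(n) for n in("top","scene")}
cs={n:calibration(n) for n in im}
for t in ["case","lower_tray","radio_bay","upper_tray","radio","battery","hex_set","red_radio","red_battery","red_hex_set"]:
    for n in im:
        for d in pinpoint(n,t)[:5]: print(t,n,"pp",round(d["p"],2),np.round(d["uv"],1),at(cs[n],d["uv"],0).round(3))
        if n=="top":
            for d in cut_out(n,t)[:5]:
                rg=d["region"];c=cv2.findContours(rg.astype(np.uint8),0,2)[0];c=max(c,key=cv2.contourArea)
                print("   cut",round(d["p"],2),np.round(d["extent"]),rg.sum(),np.round(cv2.minAreaRect(c)[0],1),np.round(cv2.minAreaRect(c)[1],1),round(cv2.minAreaRect(c)[2],1))
print(read_state()["clock"])
x=cv2.resize(im["top"][240:320,260:520],None,fx=3,fy=3,interpolation=cv2.INTER_CUBIC);save("crop1",x)
E
```

```text
case top pp 0.58 [298.6 200. ] [0.652 0.025 0.   ]
   cut 0.68 [297. 162. 126. 164.] 10839 [299.5 163.9] [123.5 162.5] 1.6
case scene pp 0.29 [179.  380.8] [ 0.438 -0.421  0.   ]
lower_tray top pp 0.73 [271.3 197. ] [0.659 0.094 0.   ]
   cut 0.67 [268. 198.  63.  76.] 4039 [270.  198.5] [56.3 72.8] 1.9
lower_tray scene pp 0.81 [415.6 232.2] [0.651 0.097 0.   ]
radio_bay top pp 0.67 [330.5 202.3] [ 0.646 -0.055  0.   ]
   cut 0.8 [329. 200.  59.  71.] 4128 [328.4 199.6] [56.5 73.1] 1.0
radio_bay scene pp 0.97 [383.4 276.7] [ 0.644 -0.043  0.   ]
upper_tray top pp 0.65 [171.3 299.9] [0.404 0.334 0.   ]
   cut 0.79 [170. 300.  57.  76.] 4168 [169.5 298.5] [75. 57.] 90.0
upper_tray scene pp 0.83 [363.7 137.1] [0.409 0.327 0.   ]
radio top pp 0.81 [166.3 217.5] [0.607 0.354 0.   ]
   cut 0.68 [170. 218.  33.  64.] 1196 [164.7 217.2] [25.8 61.7] 16.9
radio scene pp 0.92 [437.4 155.9] [0.595 0.348 0.   ]
radio scene pp 0.59 [277.3 394.3] [ 0.599 -0.359  0.   ]
radio scene pp 0.54 [179.4 379.8] [ 0.437 -0.419  0.   ]
   cut 0.62 [480. 289.  20.  26.] 523 [481.2 287.2] [19.1 29.8] 7.1
batter
[... 485 characters left out ...]
   ]
hex_set scene pp 0.57 [228.4 302.8] [ 0.414 -0.244  0.   ]
hex_set scene pp 0.54 [271.9 294.7] [ 0.476 -0.188  0.   ]
red_radio top pp 0.61 [452.7 219.8] [ 0.601 -0.36   0.   ]
   cut 0.92 [454. 219.  29.  59.] 1176 [455.6 217.5] [60.5 26.1] 85.6
red_battery top pp 0.7 [351.7 281.2] [ 0.448 -0.106  0.   ]
   cut 0.74 [350. 282.  21.  32.] 495 [349.4 282.6] [16.5 31.4] 14.7
red_battery scene pp 0.56 [280.9 256.1] [ 0.439 -0.097  0.   ]
red_battery scene pp 0.54 [227.6 304.4] [ 0.415 -0.248  0.   ]
red_hex_set top pp 0.81 [277.4 286.4] [0.436 0.076 0.   ]
   cut 0.67 [278. 285.  18.  22.] 226 [275.5 285.1] [21.6 13.5] 74.1
red_hex_set scene pp 0.7 [323.5 199.5] [ 0.432  0.088 -0.   ]
1.75
```

View pics/crop1.png

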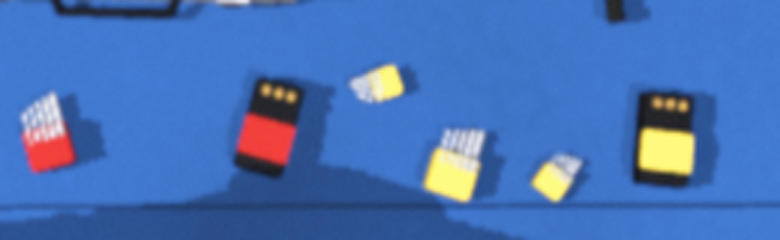

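```bash
cat >> h.py <<'E'
from scipy.optimize import least_squares
def box(x0,x1,y0,y1,z0,z1): return np.array([[x,y,z] for x in(x0,x1) for y in(y0,y1) for z in(z0,z1)],float)
def hullmask(c,parts,pose,shape=(480,640)):
    x,y,z,a=pose;m=np.zeros(shape,np.uint8);Rz=R.from_euler("z",a)
    for b in parts:
        p=proj(c,Rz.apply(b)+[x,y,z]);h=cv2.convexHull(p.astype(np.float32));cv2.fillConvexPoly(m,np.round(h*16).astype(np.int32),1,shift=4)
    return m.astype(bool)
def fit(c,parts,region,pose0,z,k=4):
    # maximise IoU of the silhouette (x,y,yaw)
    from scipy.optimize import minimize
    def f(v):
        m=hullmask(c,parts,(v[0]/100,v[1]/100,z,v[2]/10));return 1-(m&region).sum()/max(1,(m|region).sum())
    x0=np.array([pose0[0]*100,pose0[1]*100,pose0[2]*10])
    best=None
    for s in (0.8,0.3):
        sim=np.vstack([x0]+[x0+s*e for e in np.eye(3)])
        r=minimize(f,x0,method="Nelder-Mead",options=dict(initial_simplex=sim,xatol=.005,fatol=1e-4,maxiter=200));x0=r.x
    return np.array([x0[0]/100,x0[1]/100,x0[2]/10]),1-r.fun
W=dict(radio=[box(-.075,.025,-.027,.027,0,.032),box(.025,.075,-.007,.007,.008,.024)],
 battery=[box(-.0375,.0375,-.02,.02,0,.024)],
 hex_set=[box(-.029,.005,-.018,.018,0,.022),box(.005,.029,-.014,.014,.004,.016)],
 upper_tray=[box(-.087,.087,-.0635,.0635,.010,.032)])
for k in("radio","battery","hex_set"): W["red_"+k]=W[k]
E
python3 - <<'E'
from h import *
s=read_state();c=calibration("wrist")
T=R.from_rotvec(s["tcp_rot"]);print("eye in tool",T.inv().apply(c["eye"]-s["ee_pos"]),"\n",(T.inv()*R.from_rotvec(c["orientation"])).as_matrix().round(3))
print("tcp px",proj(c,s["ee_pos"]))
im=capture("top");c=calibration("top")
cut=lambda t,i=0:cut_out("top",t)[i]["region"]
print("radio",fit(c,W["radio"],cut("radio"),(.6,.35,np.pi-.3),0))
print("bat",fit(c,W["battery"],cut("battery"),(.43,-.4,0),0))
print("hex",fit(c,W["hex_set"],cut("hex_set"),(.42,-.25,-.2),0))
print("ut",fit(c,W["upper_tray"],cut("upper_tray"),(.41,.33,0),0))
# posts: white tops at z=.04
x=cv2.resize(im[145:250,225:375],None,fx=5,fy=5,interpolation=cv2.INTER_CUBIC);save("crop2",x)
x=cv2.resize(im[180:345,125:215],None,fx=3.6,fy=3.6,interpolation=cv2.INTER_CUBIC);save("crop3",x)
E
```

```text
eye in tool [ 0.07975527 -0.00034287 -0.16198054] 
 [[ 0.    -0.956 -0.292]
 [ 1.    -0.     0.002]
 [-0.002 -0.292  0.956]]
tcp px [[325.50049516 315.55753056]]
radio (array([0.59985228, 0.35101468, 2.98479951]), np.float64(0.8282300224047797))
bat (array([ 0.43264129, -0.41925493, -0.14836556]), np.float64(0.8968133535660091))
hex (array([ 0.42, -0.25, -0.2 ]), np.float64(0.0))
ut (array([0.40815602, 0.33178568, 0.02995804]), np.float64(0.9758408337280909))
```

View pics/crop2.png

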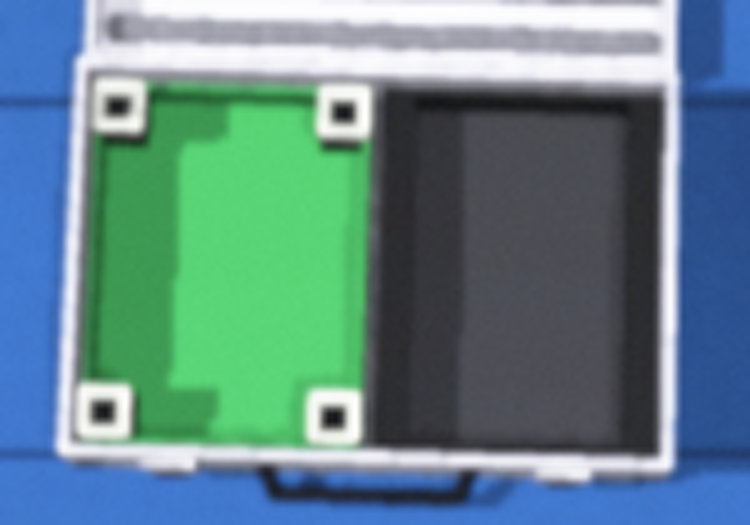

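View pics/crop3.png

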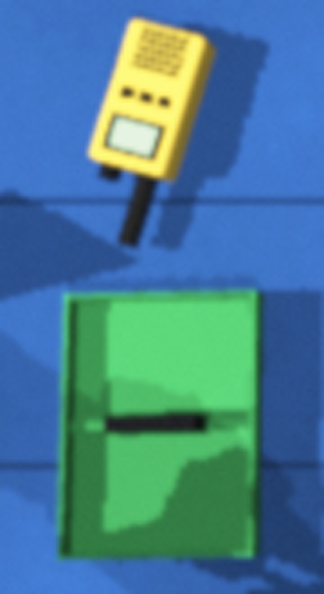

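```bash
python3 - <<'E'
from h import *
c=calibration("top")
px=np.array([(117,106),(343,111),(104,410),(332,417)])/5+[224.5,144.5]
mod=np.array([(.076,.0555),(.076,-.0555),(-.076,.0555),(-.076,-.0555)])
P=np.array([at(c,p,.04)[:2] for p in px]);print(P.round(4))
M,_=cv2.estimateAffinePartial2D(mod,P);print(M, np.degrees(np.arctan2(M[1,0],M[0,0])),np.hypot(M[0,0],M[1,0]))
y=2.86;o=np.array([.600,.351]);g=o-.025*np.array([np.cos(y),np.sin(y)]);print(g)
plan([*g,.16],y+np.pi/2)
E
```

```text
[[0.7284 0.1481]
 [0.7259 0.0376]
 [0.5775 0.1518]
 [0.574  0.0422]]
[[ 0.99453938  0.02731004  0.65145403]
 [-0.02731004  0.99453938  0.09492897]] -1.57294637875814 0.9949142739898965
[0.62401535 0.34405285]
pos [0.2738 0.5895 0.2226] yawY 1.1361 tilt 0.01 j7 -0.057 shift mm [-421.   -75.2   62.6] turn deg -8.77
```

>>> move_arm:
  rows:
    - [-40,-7,0,0]
    - [-80,-14,0,0]
    - [-120,-21,0,0]
    - [-160,-28,0,0]
    - [-200,-36,0,0]

```text
clock: 2.42
ee_pos: [0.4414, 0.4715, 0.2228]
tcp_rot: [0.677, 3.067, 0.001]
ft_force: [0.6, 1.2, -0.3]
gripper_width: 0.996
```

>>> move_arm:
  rows:
    - [-40,-7,0,0]
    - [-80,-14,0,0]
    - [-120,-21,0,0]
    - [-160,-28,0,0]
    - [-200,-36,0,0]

```text
clock: 2.83
ee_pos: [0.6076, 0.3547, 0.2228]
tcp_rot: [0.677, 3.068, 0.001]
ft_force: [0.6, 1.1, -0.1]
gripper_width: 0.998
```

>>> move_arm:
  rows:
    - [-21,-3,20,-5]
    - [-21,-3,50,-8.8]
    - [-21,-3,50,-8.8]

```text
clock: 3.08
ee_pos: [0.6229, 0.34, 0.1659]
tcp_rot: [-0.443, -3.103, 0.011]
ft_force: [-1.9, 0.7, -1.3]
gripper_width: 1.002
```

```bash
python3 - <<'E'
from h import *
c=calibration("wrist");im=capture("wrist");save("w1",im)
d=cut_out("wrist","radio")
for q in d: print(q["p"],q["extent"])
v,i=fit(c,W["radio"],d[0]["region"],(.6,.351,2.86),0);print(v,i)
m=hullmask(c,W["radio"],(*v[:2],0,v[2]));o=im.copy();cn=cv2.findContours(m.astype(np.uint8),0,2)[0];o=np.ascontiguousarray(o);cv2.drawContours(o,cn,-1,(255,0,255),1);save("w1f",o)
g=v[:2]-.025*np.array([np.cos(v[2]),np.sin(v[2])]);print(g);plan([*g,.004],v[2]+np.pi/2)
E
```

```text
0.98 [341.8, 198.7, 75.4, 203.2]
[0.60122701 0.35109336 3.00162222] 0.837844528800132
[0.62598252 0.34760551]
pos [0.6226 0.3446 0.1713] yawY 1.2885 tilt 0.21 j7 0.777 shift mm [ -3.    4.1 167.3] turn deg -8.15
```

View pics/w1f.png

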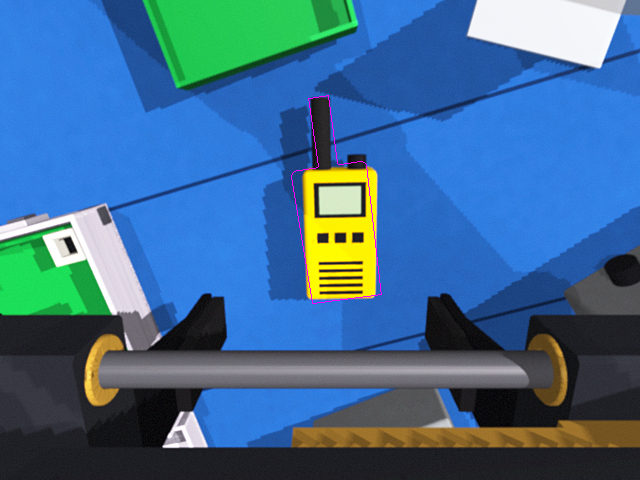

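Only the antenna is off-centre in the fit (the real one is at column 320, the body spans 303-378). I'll refit with that offset.

```bash
sed -i 's/box(.025,.075,-.007,.007,.008,.024)/box(.025,.075,.008,.022,.008,.024)/' h.py; python3 - <<'E'
from h import *
c=calibration("wrist");im=capture("wrist")
d=cut_out("wrist","radio")
v,i=fit(c,W["radio"],d[0]["region"],(.6,.351,2.86),0);print(v,i)
m=hullmask(c,W["radio"],(*v[:2],0,v[2]));o=np.ascontiguousarray(im.copy());cn=cv2.findContours(m.astype(np.uint8),0,2)[0];cv2.drawContours(o,cn,-1,(255,0,255),1);save("w2f",o[80:330,200:480])
g=v[:2]-.025*np.array([np.cos(v[2]),np.sin(v[2])]);print(g);plan([*g,.006],v[2]+np.pi/2)
E
```

```text
[0.60230728 0.35653475 2.86338123] 0.934842924908261
[0.62634599 0.34966884]
pos [0.6236 0.3463 0.1745] yawY 1.2906 tilt 0.15 j7 0.777 shift mm [ -1.5   3.6 168.5] turn deg -0.11
```

View pics/w2f.png

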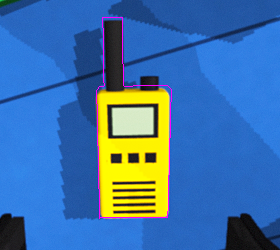

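>>> move_arm:
  rows:
    - [-1.5,3.6,40,0]
    - [-1.5,3.6,80,0]
    - [-1.5,3.6,115,0]
    - [-1.5,3.6,140,0]
    - [-1.5,3.6,155,0]

```text
clock: 3.7
ee_pos: [0.6247, 0.3484, 0.0159]
tcp_rot: [-0.438, -3.109, 0.001]
ft_force: [-0.2, 0.2, -0.7]
gripper_width: 0.996
```

```bash
python3 - <<'E'
from h import *
c=calibration("wrist");im=capture("wrist");save("w3",im)
plan([.6263,.3497,.006],2.863+np.pi/2)
E
```

```text
pos [0.6239 0.3476 0.0138] yawY 1.2909 tilt 0.28 j7 0.783 shift mm [-1.8  2.7  7.7] turn deg -0.07
```

View pics/w3.png

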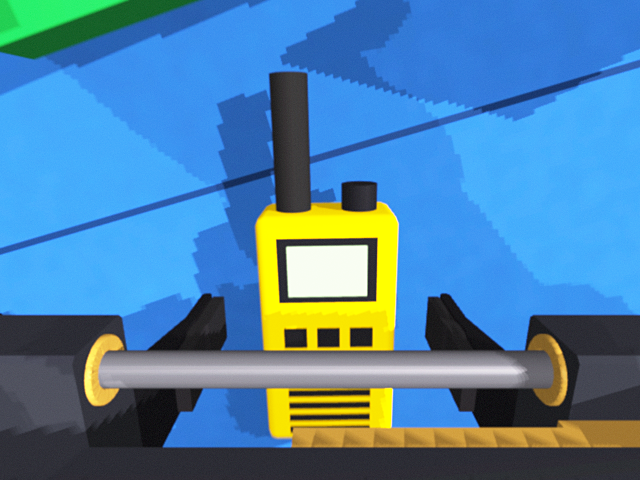

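Radio body spans columns 258–398, centred between the jaws (325). Closing.

>>> move_arm:
  rows:
    - [0,1,4,0]
    - [0,1,8,0]
    - [0,1,8,0]

```text
clock: 4.0
ee_pos: [0.628, 0.3494, 0.0117]
tcp_rot: [0.439, 3.108, 0.004]
ft_force: [-0.0, 1.3, -0.3]
gripper_width: 1.002
```

>>> move_arm:
  rows:
    - [0,0,0,0]
    - [0,0,0,0]
    - [0,0,0,0]
    - [0,0,0,0]
    - [0,0,0,0]
  hand: 0.3

```text
clock: 4.42
ee_pos: [0.627, 0.3482, 0.01]
tcp_rot: [0.44, 3.11, 0.001]
ft_force: [-0.3, -0.0, 0.6]
gripper_width: 0.708
```

>>> move_arm:
  rows:
    - [0,0,0,0]
    - [0,0,0,0]
    - [0,0,0,0]

```text
clock: 4.67
ee_pos: [0.6269, 0.3484, 0.0098]
tcp_rot: [0.44, 3.11, 0.001]
ft_force: [-0.7, 0.5, 0.5]
gripper_width: 0.616
```

>>> move_arm:
  rows:
    - [0,0,-10,0]
    - [0,0,-40,0]
    - [0,0,-80,0]
    - [0,0,-110,0]
    - [0,0,-120,0]

```text
clock: 5.08
ee_pos: [0.6293, 0.3494, 0.1361]
tcp_rot: [0.439, 3.104, 0.008]
ft_force: [1.0, 0.9, -1.2]
gripper_width: 0.62
```

```bash
python3 - <<'E'
from h import *
print(read_state()["gripper_width"],calibration("wrist")["eye"])
im=capture("top");c=calibration("top");save("t1",cv2.resize(im[140:260,220:380],None,fx=4,fy=4))
# lower tray frame -> bay centre
a=-.0274;Rm=np.array([[np.cos(a),-np.sin(a)],[np.sin(a),np.cos(a)]])
lt=np.array([.6514,.0949])
for off in(.138,.140): print(lt+Rm@[0,-off])
im=capture("wrist");save("w4",im);plan([.6263,.3497,.15],a+np.pi/2)
E
```

```text
0.6203446410175781 [0.55126856 0.37043993 0.29763961]
[ 0.64761927 -0.0430482 ]
[ 0.64756448 -0.04504745]
pos [0.6282 0.3489 0.1327] yawY 1.2896 tilt 0.29 j7 0.778 shift mm [  1.9   0.3 -17.3] turn deg -14.54
```

View pics/w4.png

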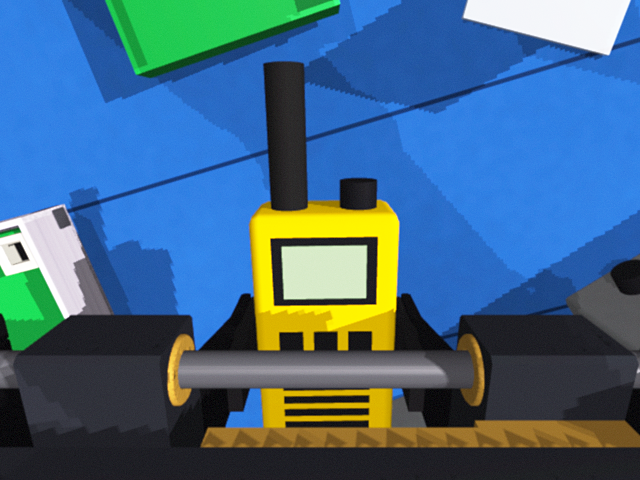

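View pics/t1.png

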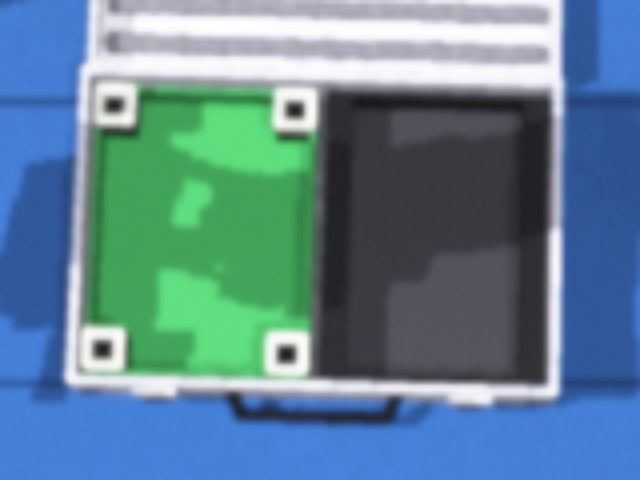

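```bash
python3 - <<'E'
from h import *
c=calibration("top")
for z in(.004,.032): print(at(c,(329.4,198.8),z),at(c,(330.5,202.3),z))
plan([.673,-.046,.133],-.0274+np.pi/2)
E
```

```text
[ 0.65364338 -0.05181473  0.004     ] [ 0.64470313 -0.05451725  0.004     ]
[ 0.64730386 -0.05111589  0.032     ] [ 0.63856265 -0.05375823  0.032     ]
pos [0.6282 0.3489 0.1327] yawY 1.2896 tilt 0.29 j7 0.778 shift mm [-152.7 -366.9   -1.2] turn deg -14.54
```

>>> move_arm:
  rows:
    - [-15,-36,0,0]
    - [-30,-72,0,0]
    - [-45,-108,0,0]
    - [-60,-144,0,0]
    - [-75,-180,0,0]

```text
clock: 5.6
ee_pos: [0.6467, 0.152, 0.126]
tcp_rot: [-0.439, -3.106, 0.004]
ft_force: [0.1, 0.1, -2.7]
gripper_width: 0.62
```

>>> move_arm:
  rows:
    - [-15,-36,0,0]
    - [-30,-72,0,0]
    - [-45,-108,0,0]
    - [-60,-144,0,0]
    - [-78,-187,0,0]

```text
clock: 6.02
ee_pos: [0.6692, -0.0429, 0.1261]
tcp_rot: [-0.438, -3.105, 0.0]
ft_force: [0.6, -0.0, -2.6]
gripper_width: 0.617
```

>>> move_arm:
  rows:
    - [0,0,-20,-7]
    - [0,0,-40,-14.5]
    - [0,0,-40,-14.5]
    - [0,0,-40,-14.5]

```text
clock: 6.35
ee_pos: [0.6709, -0.0416, 0.1679]
tcp_rot: [-0.048, -3.14, -0.001]
ft_force: [0.7, 0.6, -3.6]
gripper_width: 0.618
```

```bash
python3 - <<'E'
from h import *
c=calibration("wrist");im=capture("wrist");save("w5",im);plan([.673,-.05,.02],-.0274+np.pi/2)
for t in("radio_bay","lower_tray","radio"): print(t,[(round(d["p"],2),np.round(d["uv"]),at(c,d["uv"],.004).round(4)) for d in pinpoint("wrist",t)])
E
```

```text
pos [ 0.6702 -0.041   0.167 ] yawY 1.5404 tilt 0.2 j7 1.616 shift mm [ -3.6  -9.  146.9] turn deg -0.17
radio_bay [(0.91, array([317., 195.]), array([ 0.6459, -0.0471,  0.004 ]))]
lower_tray [(0.7, array([494., 193.]), array([0.6485, 0.0931, 0.004 ]))]
radio [(0.83, array([324., 254.]), array([ 0.6954, -0.0431,  0.004 ]))]
```

View pics/w5.png

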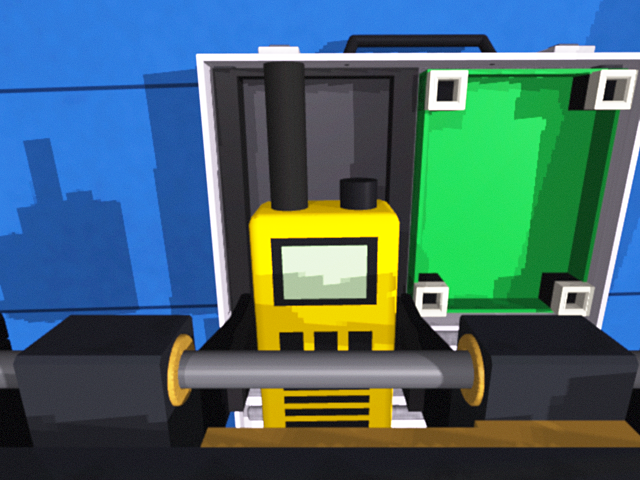

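```bash
python3 - <<'E'
from h import *
c=calibration("wrist")
for p in [(240,78),(392,78),(218,70),(415,70),(220,300)]: print(p,at(c,p,.032).round(4))
P=np.array([at(c,p,.04)[:2] for p in [(447,90),(612,90),(431,298),(572,298)]])
mod=np.array([(-.076,-.0555),(-.076,.0555),(.076,-.0555),(.076,.0555)])
M,_=cv2.estimateAffinePartial2D(mod,P);print(P.round(4),M)
im=capture("wrist");save("w6",cv2.resize(im[40:330,190:430],None,fx=2.5,fy=2))
E
```

```text
(240, 78) [ 0.5595 -0.0951  0.032 ]
(392, 78) [0.5623 0.0067 0.032 ]
(218, 70) [ 0.5541 -0.1094  0.032 ]
(415, 70) [0.5578 0.022  0.032 ]
(220, 300) [ 0.7201 -0.125   0.032 ]
[[0.5714 0.0418]
 [0.5744 0.1504]
 [0.7196 0.0381]
 [0.7227 0.1456]] [[ 0.97468245  0.02790957  0.64704119]
 [-0.02790957  0.97468245  0.09394374]]
```

View pics/w6.png

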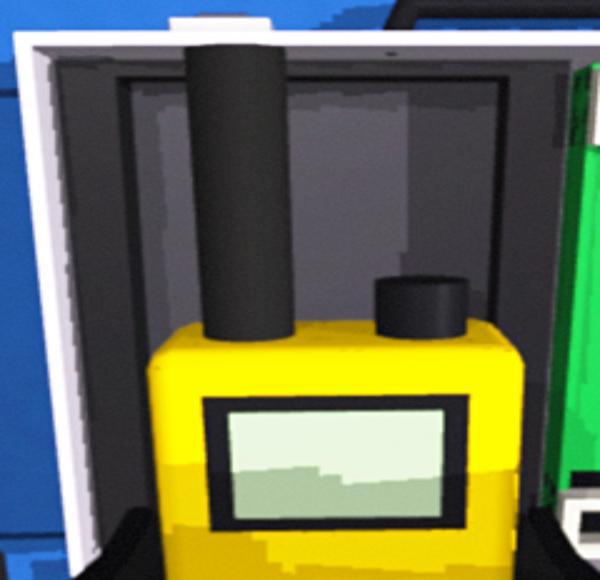

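```bash
python3 - <<'E'
from h import *
plan([.672,-.0475,.0215],-.0279+np.pi/2)
E
```

```text
pos [ 0.6703 -0.0411  0.1675] yawY 1.5426 tilt 0.18 j7 1.618 shift mm [ -2.3  -6.4 146. ] turn deg -0.02
```

>>> move_arm:
  rows:
    - [-2.3,-6.4,30,0]
    - [-2.3,-6.4,65,0]
    - [-2.3,-6.4,95,0]
    - [-2.3,-6.4,115,0]
    - [-2.3,-6.4,115,0]

```text
clock: 7.02
ee_pos: [0.6685, -0.0475, 0.0477]
tcp_rot: [-0.044, -3.13, -0.0]
ft_force: [-0.9, 0.3, -4.3]
gripper_width: 0.621
```

```bash
python3 - <<'E'
from h import *
plan([.672,-.0475,.0215],-.0279+np.pi/2)
im=capture("wrist");save("w7",im)
E
```

```text
pos [ 0.6685 -0.0475  0.0477] yawY 1.5426 tilt 0.67 j7 1.643 shift mm [-3.8  0.1 26.1] turn deg -0.01
```

View pics/w7.png

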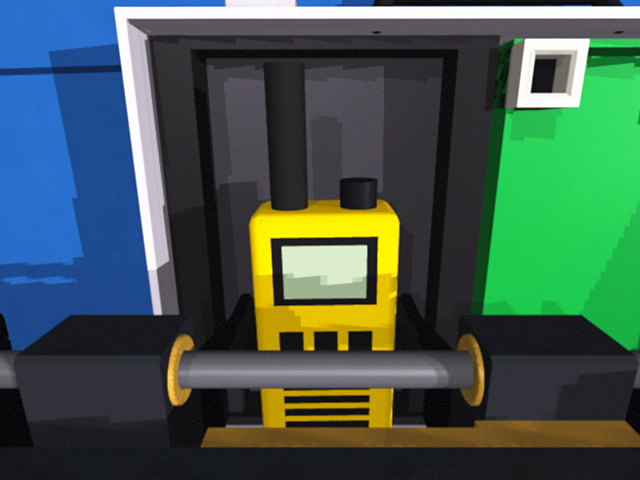

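>>> move_arm:
  rows:
    - [-2.5,0,10,0]
    - [-2.5,0,18,0]
    - [-2.5,0,23,0]
    - [-2.5,0,26,0]
    - [-2.5,0,26,0]

```text
clock: 7.48
ee_pos: [0.6757, -0.0484, 0.0282]
tcp_rot: [-0.044, -3.141, -0.0]
ft_force: [0.8, 0.7, -2.7]
gripper_width: 0.617
```

>>> move_arm:
  rows:
    - [0,0,0,0]
    - [0,0,0,0]
    - [0,0,0,0]

```text
clock: 7.73
ee_pos: [0.6764, -0.0485, 0.0292]
tcp_rot: [0.044, 3.14, 0.0]
ft_force: [-0.2, 0.7, -3.2]
gripper_width: 0.615
```

>>> move_arm:
  rows:
    - [2,0,4,0]
    - [2,0,7,0]
    - [2,0,7,0]
    - [2,0,7,0]

```text
clock: 8.07
ee_pos: [0.6736, -0.0484, 0.0211]
tcp_rot: [-0.044, -3.14, -0.0]
ft_force: [-0.6, -0.7, -3.3]
gripper_width: 0.617
```

>>> move_arm:
  rows:
    - [0,0,2,0]
    - [0,0,2,0]
    - [0,0,2,0]

```text
clock: 8.32
ee_pos: [0.6743, -0.0484, 0.0198]
tcp_rot: [0.044, 3.141, 0.0]
ft_force: [0.2, 0.2, -2.0]
gripper_width: 0.621
```

>>> move_arm:
  rows:
    - [0,0,0,0]
    - [0,0,0,0]
    - [0,0,0,0]
    - [0,0,0,0]
  hand: 0.74

```text
clock: 8.65
ee_pos: [0.6743, -0.0484, 0.02]
tcp_rot: [0.044, 3.14, 0.0]
ft_force: [-0.6, 1.0, 0.6]
gripper_width: 0.732
```

>>> move_arm:
  rows:
    - [0,0,-10,0]
    - [0,0,-30,0]
    - [0,0,-65,0]
    - [0,0,-105,0]
    - [0,0,-140,0]

```text
clock: 9.07
ee_pos: [0.6741, -0.0486, 0.1626]
tcp_rot: [0.044, 3.14, -0.0]
ft_force: [0.8, -0.3, 0.1]
gripper_width: 0.738
```

```bash
python3 - <<'E'
from h import *
im=capture("wrist");save("w8",im)
c=calibration("top");im=capture("top")
for d in cut_out("top","battery"):
  print(d["p"],d["extent"],fit(c,W["battery"],d["region"],(.43,-.41,0),0))
plan([.433,-.419,.14],np.pi/2)
E
```

```text
0.57 [480.2, 288.4, 23.7, 31.1] (array([ 0.4319405 , -0.41799667, -0.07266974]), np.float64(0.9346504559270516))
pos [ 0.6767 -0.0488  0.1652] yawY 1.5425 tilt 0.52 j7 1.631 shift mm [ 233.4 -377.    23. ] turn deg -1.62
```

View pics/w8.png

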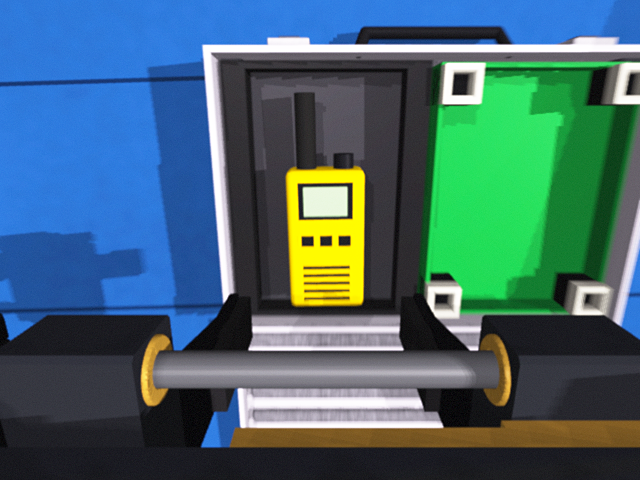

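The radio (290–365, 93–305) lies inside the foam pocket. Going to the battery.

>>> move_arm:
  rows:
    - [20,-34,0,0]
    - [41,-66,0,0]
    - [62,-100,0,0]
    - [82,-133,0,0]
    - [103,-166,0,0]
  hand: 0.85

```text
clock: 9.63
ee_pos: [0.5645, -0.2126, 0.1587]
tcp_rot: [-0.044, -3.14, -0.001]
ft_force: [1.4, -0.3, -0.2]
gripper_width: 0.851
```

>>> move_arm:
  rows:
    - [20,-34,0,0]
    - [41,-66,0,0]
    - [62,-100,0,0]
    - [82,-133,0,0]
    - [103,-166,0,0]

```text
clock: 10.05
ee_pos: [0.457, -0.3754, 0.1589]
tcp_rot: [-0.044, -3.14, -0.002]
ft_force: [0.6, 0.0, -0.4]
gripper_width: 0.853
```

>>> move_arm:
  rows:
    - [20,-34,0,0]
    - [27,-45,0,0]
    - [27,-45,0,2]
    - [27,-45,0,2]
    - [27,-45,0,2]

```text
clock: 10.47
ee_pos: [0.4306, -0.4178, 0.1588]
tcp_rot: [-0.097, -3.139, -0.002]
ft_force: [-0.1, 0.7, -0.3]
gripper_width: 0.853
```

```bash
python3 - <<'E'
from h import *
c=calibration("wrist");im=capture("wrist")
for d in cut_out("wrist","battery"):
  print(d["p"],d["extent"]);v,i=fit(c,W["battery"],d["region"],(.432,-.418,-.07),0);print(v,i)
  m=hullmask(c,W["battery"],(*v[:2],0,v[2]));o=np.ascontiguousarray(im.copy());cn=cv2.findContours(m.astype(np.uint8),0,2)[0];cv2.drawContours(o,cn,-1,(255,0,255),1);save("w9",o)
  plan([*v[:2],.004],v[2]+np.pi/2)
E
```

```text
0.7 [327.4, 235.8, 55.9, 105.7]
[ 0.4335943  -0.41749312 -0.11469207] 0.9608547315496498
pos [ 0.4313 -0.4174  0.1591] yawY 1.5106 tilt 0.06 j7 2.327 shift mm [ -2.4  -0.2 155.1] turn deg 3.12
```

View pics/w9.png

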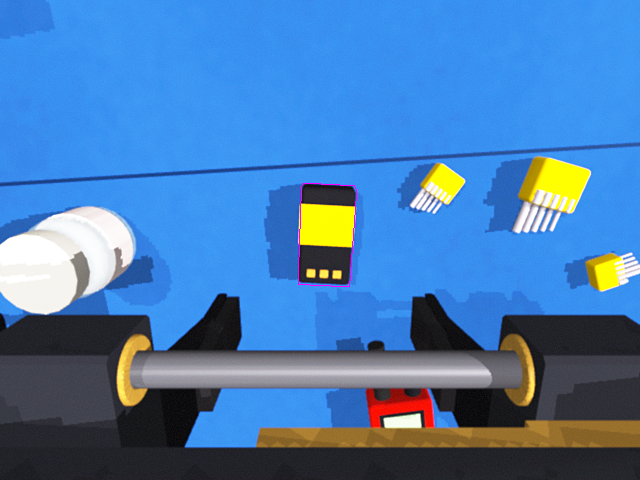

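>>> move_arm:
  rows:
    - [-2.4,0,40,3.1]
    - [-2.4,0,80,3.1]
    - [-2.4,0,115,3.1]
    - [-2.4,0,140,3.1]
    - [-2.4,0,148,3.1]

```text
clock: 10.98
ee_pos: [0.4311, -0.4151, 0.0068]
tcp_rot: [-0.179, -3.13, -0.008]
ft_force: [-0.5, -0.1, -0.1]
gripper_width: 0.851
```

>>> move_arm:
  rows:
    - [0,0,5,0]
    - [0,0,5,0]
    - [0,0,5,0]

```text
clock: 11.23
ee_pos: [0.4342, -0.4196, 0.0082]
tcp_rot: [0.183, 3.134, -0.002]
ft_force: [-0.0, -1.4, -0.6]
gripper_width: 0.85
```

```bash
python3 - <<'E'
from h import *
plan([.4336,-.4175,.004],-.1147+np.pi/2);im=capture("wrist");save("w10",im)
E
```

```text
pos [ 0.4342 -0.4196  0.0082] yawY 1.4544 tilt 0.16 j7 2.333 shift mm [0.8 2.  4.2] turn deg -0.1
```

View pics/w10.png

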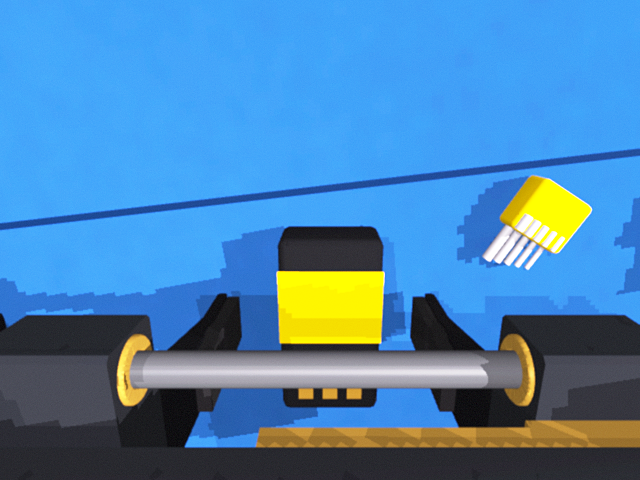

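>>> move_arm:
  rows:
    - [0.5,1.5,4,0]
    - [0.5,1.5,4,0]

```text
clock: 11.45
ee_pos: [0.4332, -0.4174, 0.0034]
tcp_rot: [0.183, 3.135, -0.001]
ft_force: [-1.0, -0.1, 0.4]
gripper_width: 0.846
```

>>> move_arm:
  rows:
    - [0,0,0,0]
    - [0,0,0,0]
    - [0,0,0,0]
    - [0,0,0,0]
    - [0,0,0,0]
  hand: 0.2

```text
clock: 11.87
ee_pos: [0.4326, -0.4174, 0.0026]
tcp_rot: [0.184, 3.136, -0.0]
ft_force: [-0.4, 0.2, 0.2]
gripper_width: 0.557
```

>>> move_arm:
  rows:
    - [0,0,0,0]
    - [0,0,0,0]
    - [0,0,0,0]

```text
clock: 12.12
ee_pos: [0.4326, -0.4173, 0.0025]
tcp_rot: [0.184, 3.136, 0.0]
ft_force: [-0.0, 0.1, -0.4]
gripper_width: 0.456
```

>>> move_arm:
  rows:
    - [0,0,-10,0]
    - [0,0,-40,0]
    - [0,0,-80,0]
    - [0,0,-115,0]
    - [0,0,-125,0]

```text
clock: 12.53
ee_pos: [0.4348, -0.4199, 0.1343]
tcp_rot: [0.184, 3.128, -0.008]
ft_force: [1.3, -0.7, -0.2]
gripper_width: 0.458
```

```bash
python3 - <<'E'
from h import *
plan([.649,.094,.13],-.0277+np.pi/2);im=capture("wrist");save("w11",im)
E
```

```text
pos [ 0.4348 -0.4199  0.1343] yawY 1.4532 tilt 0.54 j7 2.28 shift mm [-152.4  535.5    2.9] turn deg -5.15
```

View pics/w11.png

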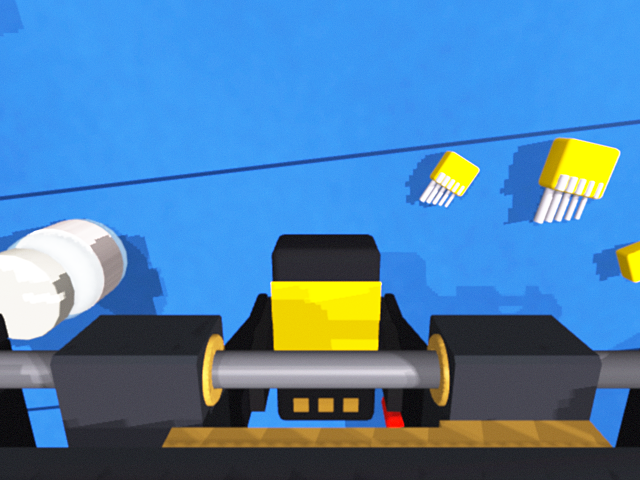

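>>> move_arm:
  rows:
    - [-11,38,0,0]
    - [-22,76,0,0]
    - [-33,114,0,0]
    - [-44,152,0,0]
    - [-55,190,0,0]

```text
clock: 13.0
ee_pos: [0.5087, -0.2327, 0.1261]
tcp_rot: [-0.184, -3.134, -0.001]
ft_force: [0.6, -0.1, -2.0]
gripper_width: 0.458
```

>>> move_arm:
  rows:
    - [-11,38,0,0]
    - [-22,76,0,0]
    - [-33,114,0,0]
    - [-44,152,0,0]
    - [-55,190,0,0]

```text
clock: 13.42
ee_pos: [0.5854, -0.0507, 0.126]
tcp_rot: [-0.184, -3.134, -0.0]
ft_force: [0.2, -0.9, -1.1]
gripper_width: 0.456
```

>>> move_arm:
  rows:
    - [-11,38,0,-2]
    - [-22,76,-10,-5.1]
    - [-33,114,-20,-5.1]
    - [-42,150,-30,-5.1]
    - [-42,150,-30,-5.1]

```text
clock: 13.83
ee_pos: [0.6466, 0.1036, 0.1577]
tcp_rot: [0.025, 3.14, 0.012]
ft_force: [-0.1, 2.8, -1.5]
gripper_width: 0.453
```

>>> move_arm:
  rows:
    - [0,0,0,0]
    - [0,0,0,0]
    - [0,0,0,0]

```text
clock: 14.08
ee_pos: [0.6445, 0.089, 0.1562]
tcp_rot: [-0.048, -3.139, 0.003]
ft_force: [-0.6, 0.1, -1.8]
gripper_width: 0.456
```

```bash
python3 - <<'E'
from h import *
plan([.649,.094,.012],-.0277+np.pi/2);im=capture("wrist");save("w12",im)
E
```

```text
pos [0.6445 0.089  0.1562] yawY 1.5403 tilt 0.16 j7 1.392 shift mm [ -4.7   5.4 144.1] turn deg -0.16
```

View pics/w12.png

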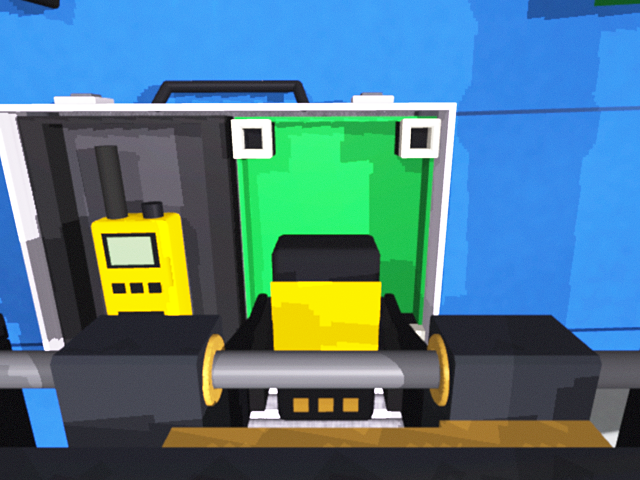

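>>> move_arm:
  rows:
    - [-4,5.4,30,0]
    - [-4,5.4,65,0]
    - [-4,5.4,95,0]
    - [-4,5.4,115,0]
    - [-4,5.4,122,0]

```text
clock: 14.55
ee_pos: [0.6461, 0.0942, 0.0309]
tcp_rot: [-0.048, -3.134, 0.003]
ft_force: [-0.7, -0.2, -1.9]
gripper_width: 0.457
```

>>> move_arm:
  rows:
    - [0,0,0,0]
    - [0,0,0,0]
    - [0,0,0,0]

```text
clock: 14.8
ee_pos: [0.6512, 0.0962, 0.0378]
tcp_rot: [0.045, 3.138, 0.001]
ft_force: [0.8, 0.3, -1.6]
gripper_width: 0.458
```

```bash
python3 - <<'E'
from h import *
plan([.649,.094,.012],-.0277+np.pi/2);im=capture("wrist");save("w13",im)
E
```

```text
pos [0.6512 0.0962 0.0378] yawY 1.5418 tilt 0.21 j7 1.393 shift mm [ 2.3 -2.3 25.8] turn deg -0.07
```

View pics/w13.png

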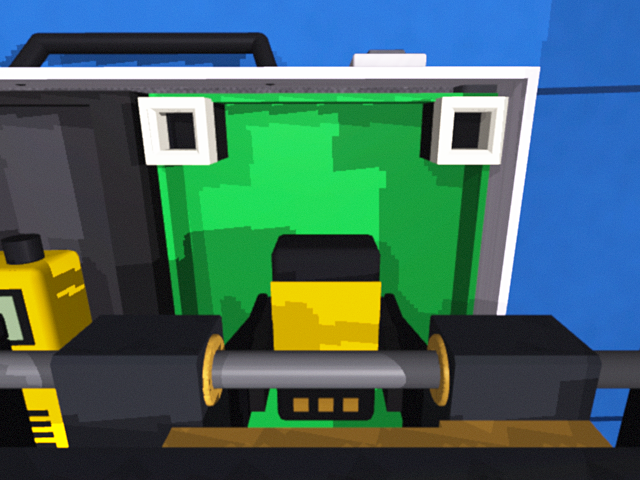

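>>> move_arm:
  rows:
    - [1.5,-1,10,0]
    - [1.5,-1,18,0]
    - [1.5,-1,23,0]
    - [1.5,-1,23,0]
    - [1.5,-1,23,0]

```text
clock: 15.27
ee_pos: [0.6476, 0.0956, 0.012]
tcp_rot: [-0.044, -3.14, 0.0]
ft_force: [-0.2, 0.0, -0.7]
gripper_width: 0.456
```

>>> move_arm:
  rows:
    - [0,0,2,0]
    - [0,0,2,0]
    - [0,0,2,0]

```text
clock: 15.52
ee_pos: [0.6482, 0.0956, 0.0106]
tcp_rot: [0.044, 3.141, 0.0]
ft_force: [-0.6, -0.1, -1.6]
gripper_width: 0.457
```

>>> move_arm:
  rows:
    - [0,0,1,0]
    - [0,0,2,0]
    - [0,0,2,0]

```text
clock: 15.77
ee_pos: [0.6482, 0.0957, 0.0106]
tcp_rot: [0.044, 3.141, 0.0]
ft_force: [-4.3, 0.5, 8.0]
gripper_width: 0.457
```

>>> move_arm:
  rows:
    - [0,0,-1,0]
    - [0,0,-1.5,0]
    - [0,0,-1.5,0]
    - [0,0,-1.5,0]
  hand: 0.62

```text
clock: 16.1
ee_pos: [0.6481, 0.0957, 0.01]
tcp_rot: [0.044, 3.141, 0.0]
ft_force: [-0.6, -0.0, -0.5]
gripper_width: 0.6
```

>>> move_arm:
  rows:
    - [0,0,-10,0]
    - [0,0,-30,0]
    - [0,0,-65,0]
    - [0,0,-105,0]
    - [0,0,-140,0]

```text
clock: 16.52
ee_pos: [0.6481, 0.0955, 0.1527]
tcp_rot: [0.044, 3.141, 0.0]
ft_force: [1.1, 0.6, 0.0]
gripper_width: 0.616
```

>>> move_arm:
  rows:
    - [0,0,-20,0]
    - [0,0,-20,0]
    - [0,0,-20,0]
    - [0,0,-20,0]

```text
clock: 16.85
ee_pos: [0.6474, 0.0955, 0.1693]
tcp_rot: [-0.044, -3.14, 0.0]
ft_force: [-0.3, 0.9, -0.8]
gripper_width: 0.623
```

```bash
python3 - <<'E'
from h import *
c=calibration("wrist");im=capture("wrist");save("w14",im)
s=read_state();print(s["ee_pos"],s["tcp_rot"],c)
plan([.408,.332,.19],.03)
E
```

```text
[0.64701217 0.09547002 0.16848127] [-4.40202095e-02 -3.13857718e+00  7.95814050e-04] {'fx': 411.8341430935348, 'fy': 411.8341430935348, 'cx': 325.4604982007516, 'cy': 248.55075785242565, 'eye': array([0.56766475, 0.09722588, 0.3314143 ]), 'orientation': array([2.08998581, 2.0324725 , 0.30417677])}
pos [0.647  0.0955 0.1685] yawY 1.5427 tilt 0.16 j7 1.385 shift mm [245.6 229.7 -21. ] turn deg 86.67
```

View pics/w14.png

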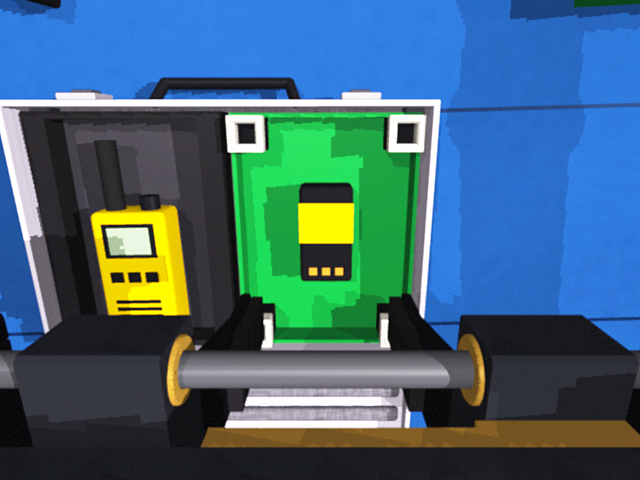

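>>> move_arm:
  rows:
    - [0,12,-10,-7]
    - [0,24,-20,-14]
    - [0,36,-30,-21]
    - [0,48,-40,-28]
    - [0,60,-40,-35]

```text
clock: 17.32
ee_pos: [0.6499, 0.1562, 0.2104]
tcp_rot: [-0.911, 3.006, 0.0]
ft_force: [1.0, -0.2, 0.7]
gripper_width: 0.618
```

>>> move_arm:
  rows:
    - [0,0,0,-7]
    - [0,0,0,-14]
    - [0,0,0,-21]
    - [0,0,0,-28]
    - [0,0,0,-35]

```text
clock: 17.73
ee_pos: [0.6488, 0.1554, 0.2077]
tcp_rot: [1.772, -2.59, -0.002]
ft_force: [-0.1, 0.5, -0.2]
gripper_width: 0.623
```

>>> move_arm:
  rows:
    - [0,0,0,-7]
    - [0,0,0,-14]
    - [0,0,0,-20]
    - [0,0,0,-20]
    - [0,0,0,-20]

```text
clock: 18.15
ee_pos: [0.6486, 0.1567, 0.2087]
tcp_rot: [-2.194, 2.248, 0.007]
ft_force: [0.0, 0.4, -0.0]
gripper_width: 0.62
```

>>> move_arm:
  rows:
    - [0,0,0,0]
    - [0,0,0,0]
    - [0,0,0,0]
    - [0,0,0,0]

```text
clock: 18.48
ee_pos: [0.6495, 0.1554, 0.2092]
tcp_rot: [2.189, -2.252, 0.0]
ft_force: [0.4, 0.4, 0.0]
gripper_width: 0.621
```

```bash
python3 - <<'E'
from h import *
c=calibration("wrist");im=capture("wrist");save("w15",im)
s=read_state();print(s["ee_pos"],s["tcp_rot"],s["joints"],c["eye"],c["orientation"])
np.save("c15.npy",c,allow_pickle=True)
E
```

```text
[0.64951094 0.15569138 0.2095261 ] [ 2.18934300e+00 -2.25148911e+00  4.54791266e-04] [ 0.13881318  0.41958651 -0.56142106  1.40302697  0.22330973  1.38314757
  2.68850363] [0.64779592 0.07457272 0.37129647] [0.04361047 3.1031237  0.4640294 ]
```

View pics/w15.png

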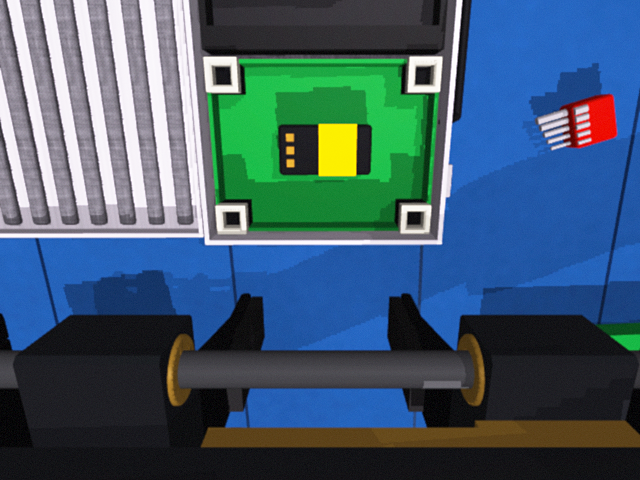

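```bash
python3 - <<'E'
from h import *
c=calibration("wrist");im=capture("wrist")
g=cv2.cvtColor(im,cv2.COLOR_RGB2GRAY)
# dark socket centroid: use white-outlined top ring: bounding box of white ring
pts=[]
for (u,v) in [(223,76),(423,76),(232,218),(414,218)]:
    w=im[v-26:v+26,u-26:u+26].astype(int)
    mask=((w.min(2)>190)).astype(np.uint8)
    n,l,st,ce=cv2.connectedComponentsWithStats(mask,connectivity=8)
    print((u,v),[(st[i].tolist()) for i in range(1,n) if st[i][4]>30])
    pts.append((u,v))
P=np.array([at(c,p,.04)[:2] for p in pts])
mod=np.array([(.076,-.0555),(-.076,-.0555),(.076,.0555),(-.076,.0555)])
for z in (.036,.04):
    P=np.array([at(c,p,z)[:2] for p in pts]);M,_=cv2.estimateAffinePartial2D(mod,P);print(z,M.round(4),P.mean(0))
save("w15c",cv2.resize(im[40:260,190:460],None,fx=2.9,fy=2.7,interpolation=cv2.INTER_CUBIC))
E
```

```text
(223, 76) [[7, 6, 35, 36, 758]]
(423, 76) [[11, 6, 35, 36, 746]]
(232, 218) [[0, 11, 52, 41, 284], [10, 13, 31, 27, 449]]
(414, 218) [[13, 13, 30, 28, 432], [0, 27, 52, 25, 237]]
0.036 [[ 0.9927  0.028   0.6503]
 [-0.028   0.9927  0.096 ]] [0.65033177 0.0960304 ]
0.04 [[ 0.9809  0.0277  0.6503]
 [-0.0277  0.9809  0.0958]] [0.65030154 0.09577799]
```

View pics/w15c.png

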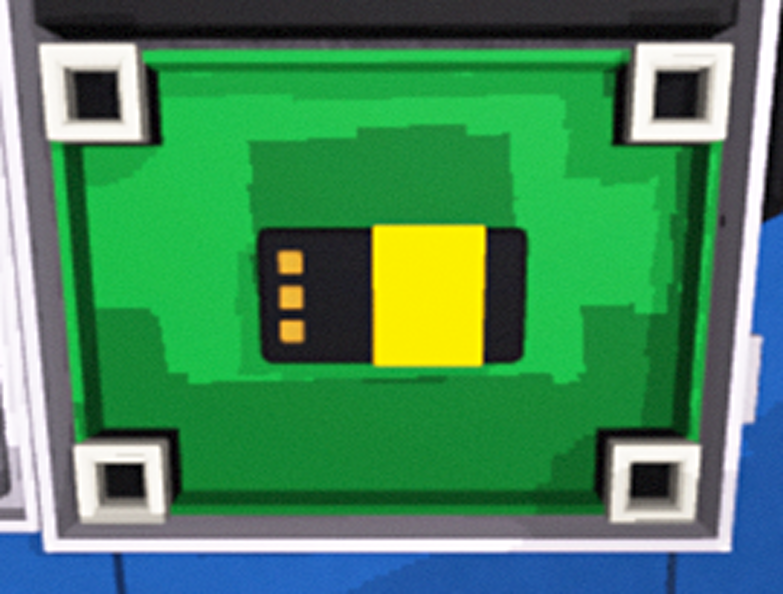

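```bash
python3 - <<'E'
from h import *
c=calibration("wrist")
print(at(c,(325.2,149.3),.032))
pts=[(221.5,74),(425.5,74),(231.5,218.5),(416,219)]
print(np.mean([at(c,p,.04)[:2] for p in pts],0),np.mean([at(c,p,.038)[:2] for p in pts],0))
# current yaw & joint for moving to upper tray with +86..180 turn
plan([.408,.332,.2],.03)
print(read_state()["joints"])
E
```

```text
[0.64869342 0.09565565 0.032     ]
[0.64991743 0.09566764] [0.64993019 0.09579197]
pos [0.6496 0.1559 0.2098] yawY 3.1139 tilt 0.05 j7 2.689 shift mm [-169.4  246.3    9.7] turn deg -3.31
[ 0.13890316  0.41937881 -0.56183088  1.40284934  0.2234003   1.3831589
  2.68851174]
```

>>> move_arm:
  rows:
    - [0,0,0,7.1]
    - [0,0,0,14.2]
    - [0,0,0,21.3]
    - [0,0,0,28.4]
    - [0,0,0,35.5]

```text
clock: 19.0
ee_pos: [0.6496, 0.1561, 0.2102]
tcp_rot: [-1.391, 2.817, -0.001]
ft_force: [0.2, 0.1, -0.9]
gripper_width: 0.621
```

>>> move_arm:
  rows:
    - [0,0,0,7.1]
    - [0,0,0,14.2]
    - [0,0,0,21.3]
    - [0,0,0,28.4]
    - [0,0,0,35.5]

```text
clock: 19.42
ee_pos: [0.6496, 0.156, 0.2102]
tcp_rot: [-0.466, 3.106, -0.001]
ft_force: [-0.2, 0.4, -0.5]
gripper_width: 0.619
```

```bash
python3 - <<'E'
from h import *
plan([.408,.332,.2],.03)
print(read_state()["joints"])
E
```

```text
pos [0.6496 0.156  0.2102] yawY 1.8688 tilt 0.03 j7 1.498 shift mm [179.3 239.2  10. ] turn deg -74.65
[-2.82739227e-04  3.88267750e-01 -3.67324972e-01  1.40844771e+00
  1.39766911e-01  1.37017076e+00  1.49835640e+00]
```

>>> move_arm:
  rows:
    - [22,30,0,7.1]
    - [45,60,0,14.2]
    - [67,90,0,21.3]
    - [90,120,0,28.4]
    - [112,150,0,35.5]

```text
clock: 19.83
ee_pos: [0.4962, 0.2664, 0.2103]
tcp_rot: [0.503, 3.1, 0.0]
ft_force: [1.3, 0.7, -0.2]
gripper_width: 0.617
```

```bash
python3 - <<'E'
from h import *
plan([.408,.332,.2],.03)
print(read_state()["joints"])
E
```

```text
pos [0.4962 0.2664 0.2103] yawY 1.249 tilt 0.04 j7 0.657 shift mm [104.4  34.3  10.3] turn deg 69.84
[-0.18820845  0.16471997 -0.39145619  1.67762268  0.06510998  1.31144116
  0.65743789]
```

>>> move_arm:
  rows:
    - [25,8,0,7]
    - [50,16,0,14]
    - [75,25,0,21]
    - [104,34,0,28]
    - [104,34,0,35]

```text
clock: 20.25
ee_pos: [0.4037, 0.3353, 0.2108]
tcp_rot: [-1.398, -2.811, -0.003]
ft_force: [-0.4, 1.2, 0.3]
gripper_width: 0.619
```

>>> move_arm:
  rows:
    - [0,0,0,7]
    - [0,0,0,14]
    - [0,0,0,21]
    - [0,0,0,28]
    - [0,0,0,34.8]

```text
clock: 20.67
ee_pos: [0.4095, 0.3302, 0.2104]
tcp_rot: [2.186, 2.256, 0.001]
ft_force: [0.3, -0.6, 0.6]
gripper_width: 0.616
```

>>> move_arm:
  rows:
    - [0,0,0,0]
    - [0,0,0,0]
    - [0,0,0,0]

```text
clock: 20.92
ee_pos: [0.4096, 0.3301, 0.2102]
tcp_rot: [2.177, 2.265, 0.0]
ft_force: [0.4, -0.6, -0.7]
gripper_width: 0.622
```

```bash
python3 - <<'E'
from h import *
c=calibration("wrist");im=capture("wrist")
plan([.408,.332,.2],.03);print(read_state()["joints"])
d=cut_out("wrist","upper_tray");print([(q["p"],q["extent"]) for q in d])
v,i=fit(c,W["upper_tray"],d[0]["region"],(.408,.332,.03),0);print(v,i)
o=np.ascontiguousarray(im.copy());m=hullmask(c,W["upper_tray"],(*v[:2],0,v[2]));cv2.drawContours(o,cv2.findContours(m.astype(np.uint8),0,2)[0],-1,(255,0,255),1);save("w16",o)
E
```

```text
pos [0.4096 0.3301 0.2102] yawY 0.0392 tilt 0.01 j7 -0.717 shift mm [ 2.  -1.5 10.2] turn deg 0.53
[-0.34057472  0.08450345 -0.40813268  1.76244215  0.03484862  1.30147917
 -0.71745982]
[(0.87, [325.7, 213.3, 216.6, 149.1])]
[0.40724622 0.33287818 0.02063148] 0.9875572174585778
```

View pics/w16.png

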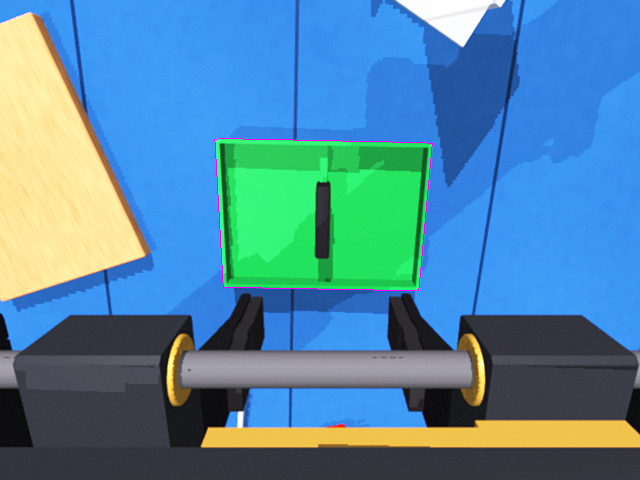

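```bash
python3 - <<'E'
from h import *
plan([.4072,.3329,.023],.0206)
E
```

```text
pos [0.4097 0.33   0.2101] yawY 0.0385 tilt 0.01 j7 -0.718 shift mm [  3.   -2.4 187.1] turn deg 1.02
```

>>> move_arm:
  rows:
    - [3,-2.4,40,1]
    - [3,-2.4,80,1]
    - [3,-2.4,115,1]
    - [3,-2.4,140,1]
    - [3,-2.4,155,1]

```text
clock: 21.43
ee_pos: [0.4054, 0.3312, 0.0516]
tcp_rot: [-2.198, -2.243, 0.008]
ft_force: [0.4, 0.1, 0.1]
gripper_width: 0.619
```

>>> move_arm:
  rows:
    - [0,0,5,0]
    - [0,0,10,0]
    - [0,0,10,0]
    - [0,0,10,0]

```text
clock: 21.77
ee_pos: [0.408, 0.3334, 0.0462]
tcp_rot: [2.2, 2.243, 0.003]
ft_force: [0.2, -0.6, 0.2]
gripper_width: 0.621
```

```bash
python3 - <<'E'
from h import *
im=capture("wrist");save("w17",im);plan([.4072,.3329,.022],.0206)
E
```

```text
pos [0.4082 0.3335 0.0464] yawY 0.0192 tilt 0.14 j7 -0.811 shift mm [-0.7 -1.  24.4] turn deg -0.08
```

View pics/w17.png

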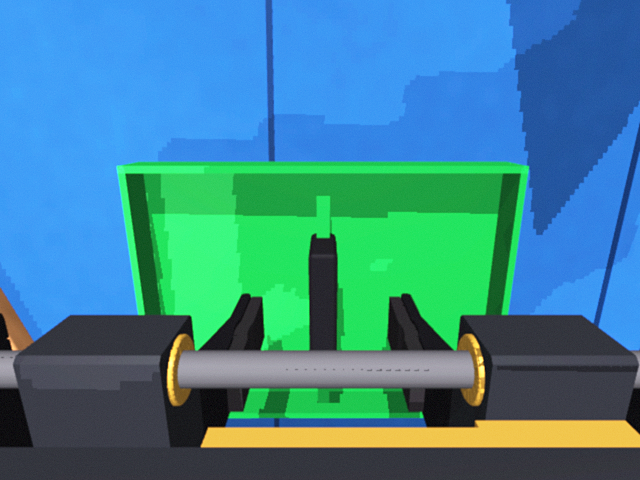

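Bar (310–337) is centred between the fingers. Lower and grip.

>>> move_arm:
  rows:
    - [-0.5,-1,10,0]
    - [-0.5,-1,18,0]
    - [-0.5,-1,24,0]
    - [-0.5,-1,24,0]
    - [-0.5,-1,24,0]

```text
clock: 22.23
ee_pos: [0.4058, 0.332, 0.0204]
tcp_rot: [-2.2, -2.242, 0.002]
ft_force: [-0.9, -0.4, 1.0]
gripper_width: 0.617
```

>>> move_arm:
  rows:
    - [0,0,0,0]
    - [0,0,0,0]
    - [0,0,0,0]
    - [0,0,0,0]
    - [0,0,0,0]
  hand: 0.0

```text
clock: 22.65
ee_pos: [0.4064, 0.3324, 0.0213]
tcp_rot: [2.2, 2.242, 0.001]
ft_force: [-0.0, 0.3, -0.1]
gripper_width: 0.327
```

>>> move_arm:
  rows:
    - [0,0,0,0]
    - [0,0,0,0]
    - [0,0,0,0]
    - [0,0,0,0]

```text
clock: 22.98
ee_pos: [0.4064, 0.3323, 0.0212]
tcp_rot: [2.2, 2.242, 0.0]
ft_force: [0.4, 0.2, 1.2]
gripper_width: 0.137
```

>>> move_arm:
  rows:
    - [0,0,0,0]
    - [0,0,0,0]
    - [0,0,0,0]

```text
clock: 23.23
ee_pos: [0.4064, 0.3323, 0.0212]
tcp_rot: [2.2, 2.242, 0.0]
ft_force: [1.6, -0.5, 0.9]
gripper_width: 0.137
```

```bash
python3 - <<'E'
from h import *
s=read_state();print(s["ee_pos"],R.from_rotvec(s["tcp_rot"]).as_matrix()[:,1],s["gripper_width"],s["ft_force"])
E
```

```text
[0.40638985 0.33231543 0.02116073] [9.99820684e-01 1.89351693e-02 2.44138452e-04] 0.13702198192546275 [ 1.55071288 -0.5103642   0.9434017 ]
```

>>> move_arm:
  rows:
    - [0,0,-5,0]
    - [0,0,-20,0]
    - [0,0,-50,0]
    - [0,0,-90,0]
    - [0,0,-120,0]

```text
clock: 23.65
ee_pos: [0.406, 0.3324, 0.1432]
tcp_rot: [-2.2, -2.243, -0.001]
ft_force: [1.5, 1.0, -1.8]
gripper_width: 0.136
```

>>> move_arm:
  rows:
    - [0,0,-10,0]
    - [0,0,-10,0]
    - [0,0,-10,0]

```text
clock: 23.9
ee_pos: [0.4059, 0.3318, 0.1504]
tcp_rot: [2.2, 2.242, -0.001]
ft_force: [0.1, 0.2, -2.3]
gripper_width: 0.131
```

```bash
python3 - <<'E'
from h import *
c=calibration("wrist");s=read_state();im=capture("wrist");z=s["ee_pos"][2]-.0212
print(s["ee_pos"],s["gripper_width"],s["ft_force"])
d=cut_out("wrist","upper_tray");print([(q["p"],q["extent"]) for q in d])
# only rows < 300 reliable
o=np.ascontiguousarray(im.copy())
B=box(-.087,.087,-.0635,.0635,.014,.032);p=s["ee_pos"]
y=.0189
m=hullmask(c,[B],(p[0],p[1],z,y));cv2.drawContours(o,cv2.findContours(m.astype(np.uint8),0,2)[0],-1,(255,0,255),1);save("w18",o)
plan([.65,.0957,.15],-.0278);print(s["joints"])
E
```

```text
[0.40588882 0.33182523 0.15035387] 0.13148696683997055 [ 0.10419761  0.19088688 -2.29808493]
[(0.74, [324.7, 296.4, 479.0, 266.9])]
pos [0.405  0.3311 0.1486] yawY 0.019 tilt 0.25 j7 -0.762 shift mm [-240.   240.5   -1.6] turn deg 2.68
[-0.34742348  0.12728508 -0.41567196  1.84237362  0.0555921   1.18396268
 -0.76217665]
```

View pics/w18.png

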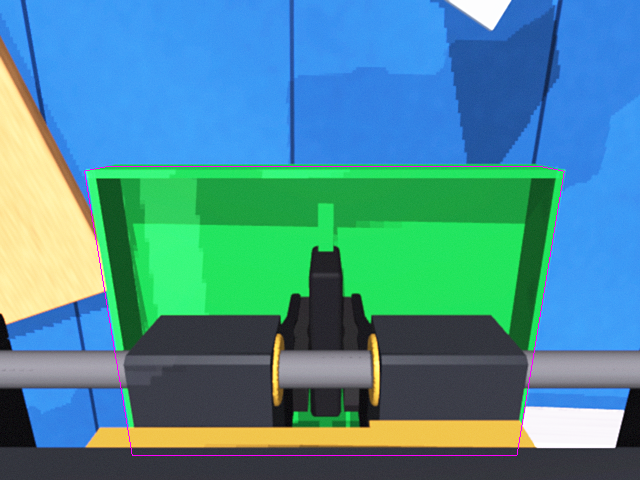

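>>> move_arm:
  rows:
    - [-15,15,0,0]
    - [-40,40,0,0]
    - [-65,65,0,0]
    - [-90,90,0,0]
    - [-115,115,0,0]

```text
clock: 24.42
ee_pos: [0.523, 0.2177, 0.1485]
tcp_rot: [-2.199, -2.242, 0.006]
ft_force: [0.4, 0.6, -2.4]
gripper_width: 0.135
```

>>> move_arm:
  rows:
    - [-28,28,0,0]
    - [-56,56,0,1]
    - [-84,84,0,2]
    - [-110,110,0,2.7]
    - [-124,124,0,2.7]

```text
clock: 24.83
ee_pos: [0.6513, 0.0917, 0.1476]
tcp_rot: [2.259, 2.183, -0.008]
ft_force: [-0.2, -0.7, -1.3]
gripper_width: 0.137
```

>>> move_arm:
  rows:
    - [0,0,0,0]
    - [0,0,0,0]
    - [0,0,0,0]
    - [0,0,0,0]

```text
clock: 25.17
ee_pos: [0.6482, 0.1, 0.1498]
tcp_rot: [-2.248, -2.192, 0.002]
ft_force: [-0.9, 0.6, -1.4]
gripper_width: 0.132
```

```bash
python3 - <<'E'
from h import *
s=read_state();im=capture("wrist");save("w19",im);print(s["gripper_width"])
plan([.650,.0951,.075],-.0278);
im=capture("top");save("t2",cv2.resize(im[140:260,220:380],None,fx=4,fy=4))
E
```

```text
0.1317720590158141
pos [0.6485 0.0999 0.1504] yawY -0.0253 tilt 0.1 j7 -0.272 shift mm [-4.8  1.7 75.4] turn deg 0.15
```

View pics/w19.png

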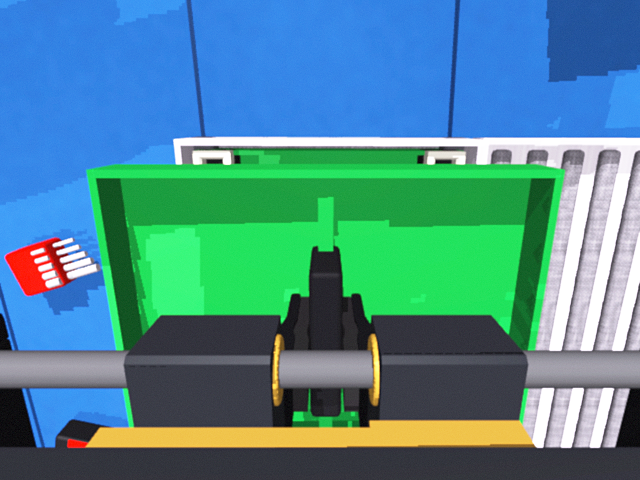

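```bash
python3 - <<'E'
from h import *
c=calibration("wrist")
im=capture("wrist");save("w20",cv2.resize(im[130:185,170:490],None,fx=2.5,fy=5,interpolation=cv2.INTER_CUBIC))
a=at(c,(213,156),.04);b=at(c,(446,156),.04);print(a,b)
# expected sockets from model
from math import *
for sx in(-1,1):
  q=np.array([.650,.0957,0.04])+R.from_euler("z",-.0278).apply([sx*.076,.0555,0]);print(q,proj(c,q), proj(c,[q+R.from_euler("z",-.0278).apply([e,f,0]) for e,f in((-.012,-.012),(.012,.012))]))
plan([.650,.0957,.075],-.0278)
E
```

```text
[0.57798915 0.16123952 0.04      ] [0.72892319 0.15745481 0.04      ]
[0.57557207 0.15329108 0.04      ] [[210.57834603 168.52061669]] [[193.86783892 186.83719177]
 [227.72553392 149.72539089]]
[0.72751334 0.14906603 0.04      ] [[443.07335583 169.16522478]] [[423.40876254 187.46768737]
 [463.25165636 150.38463852]]
pos [0.649  0.0993 0.151 ] yawY -0.0259 tilt 0.03 j7 -0.271 shift mm [-3.6  1.1 76. ] turn deg 0.11
```

View pics/w20.png

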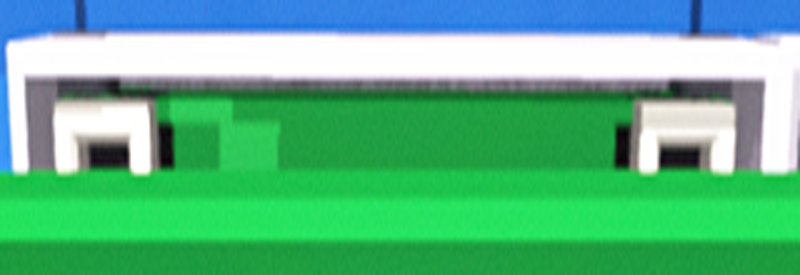

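>>> move_arm:
  rows:
    - [-3.5,1,20,0]
    - [-3.5,1,40,0]
    - [-3.5,1,60,0]
    - [-3.5,1,72,0]
    - [-3.5,1,72,0]

```text
clock: 25.73
ee_pos: [0.6481, 0.0945, 0.0759]
tcp_rot: [-2.249, -2.189, 0.007]
ft_force: [-0.5, -0.2, -2.8]
gripper_width: 0.134
```

>>> move_arm:
  rows:
    - [0,0,0,0]
    - [0,0,0,0]
    - [0,0,0,0]
    - [0,0,0,0]

```text
clock: 26.07
ee_pos: [0.6516, 0.0946, 0.0807]
tcp_rot: [2.251, 2.189, 0.003]
ft_force: [0.3, -0.7, -1.6]
gripper_width: 0.135
```

```bash
python3 - <<'E'
from h import *
s=read_state();im=capture("wrist");save("w21",im);print(s["gripper_width"],s["ft_force"])
plan([.650,.0957,.062],-.0278);
E
```

```text
0.13505632286828376 [ 0.34223688 -0.6729637  -1.57801342]
pos [0.6515 0.0945 0.0804] yawY -0.0282 tilt 0.12 j7 -0.275 shift mm [ 1.2 -1.5 18.4] turn deg -0.02
```

View pics/w21.png

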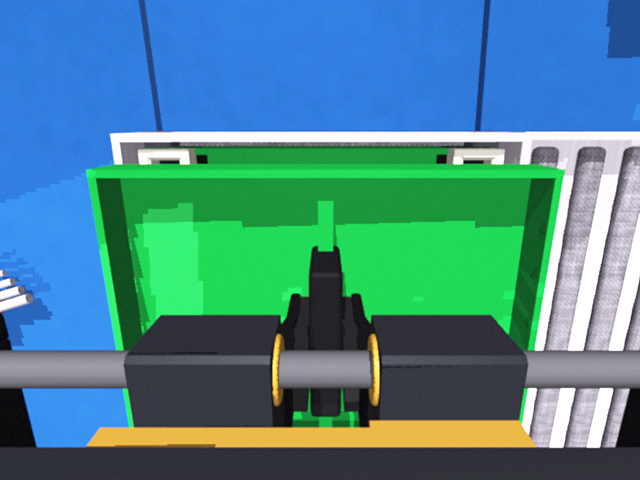

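>>> move_arm:
  rows:
    - [1,-1.5,6,0]
    - [1,-1.5,12,0]
    - [1,-1.5,16,0]
    - [1,-1.5,16,0]
    - [1,-1.5,16,0]

```text
clock: 26.53
ee_pos: [0.6487, 0.0953, 0.0623]
tcp_rot: [-2.252, -2.189, 0.002]
ft_force: [-0.2, -0.2, -1.8]
gripper_width: 0.132
```

```bash
python3 - <<'E'
from h import *
s=read_state();im=capture("wrist");save("w22",cv2.resize(im[130:190,80:570],None,fx=1.6,fy=4,interpolation=cv2.INTER_CUBIC));print(s["gripper_width"],s["ft_force"])
plan([.650,.0957,.052],-.0278);c=calibration("wrist")
for sx in(-1,1):
  q=np.array([.650,.0957,0.04])
  print(proj(c,[q+R.from_euler("z",-.0278).apply([e,.0675,0]) for e in(sx*.064,sx*.088)]))
E
```

```text
0.1324746674156706 [-0.16730038 -0.23897924 -1.80439002]
pos [0.6491 0.0954 0.0628] yawY -0.0281 tilt 0.03 j7 -0.28 shift mm [ 0.4  0.9 10.8] turn deg -0.02
[[179.97215334 152.15638829]
 [125.12816797 152.15331447]]
[[472.43418552 152.17277982]
 [527.26346337 152.17585282]]
```

View pics/w22.png

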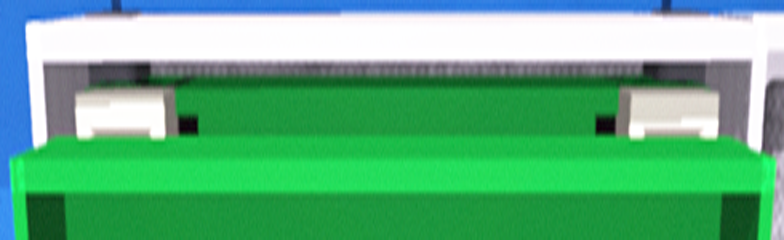

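>>> move_arm:
  rows:
    - [0,1.5,0,0]
    - [0,1.5,3,0]
    - [0,1.5,6,0]
    - [0,1.5,6,0]

```text
clock: 26.92
ee_pos: [0.6502, 0.0953, 0.0563]
tcp_rot: [-2.252, -2.19, 0.001]
ft_force: [-0.5, -0.3, -2.6]
gripper_width: 0.137
```

>>> move_arm:
  rows:
    - [0,0,2,0]
    - [0,0,4,0]
    - [0,0,4,0]
    - [0,0,4,0]

```text
clock: 27.25
ee_pos: [0.6505, 0.0953, 0.0529]
tcp_rot: [-2.252, -2.19, 0.0]
ft_force: [0.3, -0.4, -1.4]
gripper_width: 0.141
```

>>> move_arm:
  rows:
    - [0,0,1,0]
    - [0,0,2,0]
    - [0,0,2,0]

```text
clock: 27.5
ee_pos: [0.6509, 0.0954, 0.0512]
tcp_rot: [2.252, 2.19, 0.001]
ft_force: [0.7, 1.3, -0.1]
gripper_width: 0.134
```

>>> move_arm:
  rows:
    - [0,0,1,0]
    - [0,0,1,0]
    - [0,0,1,0]

```text
clock: 27.75
ee_pos: [0.6509, 0.0954, 0.0512]
tcp_rot: [2.252, 2.19, 0.001]
ft_force: [-3.3, -0.3, 4.9]
gripper_width: 0.136
```

Seated at z=0.0512 (expected 0.0512), with contact force. Release.

>>> move_arm:
  rows:
    - [0,0,-0.5,0]
    - [0,0,-1,0]
    - [0,0,-1,0]
    - [0,0,-1,0]
  hand: 0.4

```text
clock: 28.08
ee_pos: [0.6508, 0.0953, 0.0509]
tcp_rot: [2.252, 2.19, 0.0]
ft_force: [0.3, 0.7, -0.7]
gripper_width: 0.347
```

>>> move_arm:
  rows:
    - [0,0,-10,0]
    - [0,0,-35,0]
    - [0,0,-70,0]
    - [0,0,-105,0]
    - [0,0,-140,0]

```text
clock: 28.5
ee_pos: [0.6505, 0.0953, 0.1932]
tcp_rot: [2.252, 2.19, 0.0]
ft_force: [1.1, -0.3, -0.6]
gripper_width: 0.403
```

```bash
python3 - <<'E'
from h import *
im=capture("wrist");save("w23",im);c=calibration("wrist")
d=cut_out("wrist","upper_tray");print(len(d))
if d: print(fit(c,W["upper_tray"],d[0]["region"],(.65,.0955,-.028),.03))
im=capture("top");c=calibration("top")
d=cut_out("top","hex_set")
for q in d: print(q["p"],q["extent"],fit(c,W["hex_set"],q["region"],(.419,-.248,-.3),0) if q["region"].sum()>250 else "")
plan([.415,-.25,.17],np.pi/2-.3)
print(read_state()["joints"])
E
```

```text
0
0.72 [412.1, 294.4, 19.7, 22.5] (array([ 0.41596219, -0.25090522, -0.43258329]), np.float64(0.8582278481012658))
0.63 [287.6, 194.8, 17.7, 70.7] (array([ 0.419, -0.248, -0.3  ]), np.float64(0.0))
0.47 [384.9, 268.4, 17.5, 12.0] 
0.45 [447.3, 299.1, 16.8, 13.1] 
0.35 [453.7, 217.2, 26.4, 57.0] (array([ 0.419, -0.248, -0.3  ]), np.float64(0.0))
pos [0.6516 0.0956 0.1933] yawY -0.028 tilt 0.21 j7 -0.263 shift mm [-352.1 -226.9   22.2] turn deg -74.42
[-0.03628711  0.35694625 -0.19339394  1.46686445  0.06964338  1.32077295
 -0.26277163]
```

View pics/w23.png

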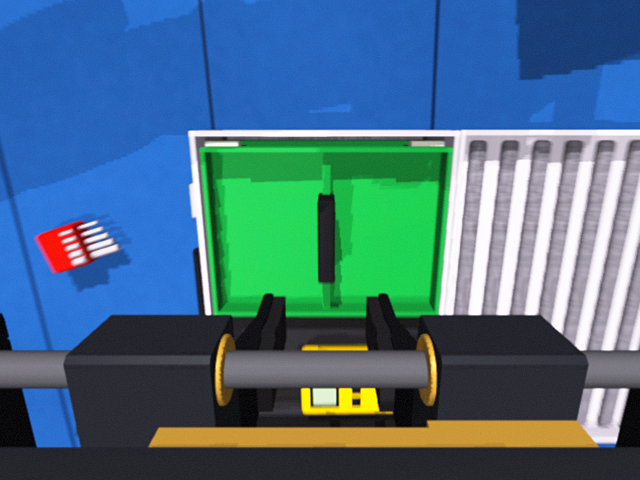

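>>> move_arm:
  rows:
    - [-32,-20,0,-7]
    - [-64,-41,0,-14]
    - [-96,-62,0,-21]
    - [-128,-82,0,-28]
    - [-160,-103,0,-35]
  hand: 0.75

```text
clock: 29.12
ee_pos: [0.5414, -0.0624, 0.1893]
tcp_rot: [-1.484, -2.766, 0.002]
ft_force: [0.3, 0.1, 0.0]
gripper_width: 0.688
```

```bash
python3 - <<'E'
from h import *
plan([.415,-.25,.17],np.pi/2-.35)
E
```

```text
pos [ 0.5414 -0.0624  0.1893] yawY 0.586 tilt 0.17 j7 0.632 shift mm [ -86.4 -209.1   19.7] turn deg -36.37
```

>>> move_arm:
  rows:
    - [-14,-34,4,-7]
    - [-28,-68,8,-14]
    - [-43,-104,12,-21]
    - [-57,-138,16,-28]
    - [-71,-173,20,-35]

```text
clock: 29.53
ee_pos: [0.4391, -0.2116, 0.1701]
tcp_rot: [-0.649, -3.071, -0.001]
ft_force: [0.8, -1.2, 0.3]
gripper_width: 0.75
```

```bash
python3 - <<'E'
from h import *
plan([.415,-.25,.17],np.pi/2-.35)
E
```

```text
pos [ 0.4391 -0.2116  0.1701] yawY 1.1545 tilt 0.14 j7 1.548 shift mm [  6.5 -44.9   0.2] turn deg -3.8
```

>>> move_arm:
  rows:
    - [3,-22,0,-3.8]
    - [6,-40,0,-3.8]
    - [6,-40,0,-3.8]
    - [6,-40,0,-3.8]
    - [6,-40,0,-3.8]

```text
clock: 29.95
ee_pos: [0.4197, -0.2433, 0.1709]
tcp_rot: [-0.554, -3.091, -0.002]
ft_force: [-0.5, 0.2, 0.6]
gripper_width: 0.749
```

```bash
python3 - <<'E'
from h import *
c=calibration("wrist");im=capture("wrist");s=read_state();print(s["ee_pos"])
o=np.ascontiguousarray(im.copy())
for q in cut_out("wrist","hex_set"):
  print(q["p"],q["extent"],q["region"].sum())
  if abs(q["extent"][0]-325)<60:
    v,i=fit(c,W["hex_set"],q["region"],(.416,-.251,-.35),0);print(v,i)
    m=hullmask(c,W["hex_set"],(*v[:2],0,v[2]));cv2.drawContours(o,cv2.findContours(m.astype(np.uint8),0,2)[0],-1,(255,0,255),1)
    g=v[:2]-.012*np.array([np.cos(v[2]),np.sin(v[2])]);plan([*g,.004],v[2]+np.pi/2)
save("w24",o)
E
```

```text
[ 0.42008975 -0.24311787  0.17108716]
0.71 [316.7, 225.4, 47.8, 75.4] 2861
[ 0.41681926 -0.24906618 -0.36748397] 0.8602673147023087
pos [ 0.4202 -0.2431  0.1712] yawY 1.2178 tilt 0.05 j7 1.688 shift mm [ 13.   -6.7 167.2] turn deg 0.83
0.65 [414.1, 270.2, 54.1, 39.7] 1224
0.63 [221.7, 240.3, 36.4, 46.2] 1113
```

View pics/w24.png

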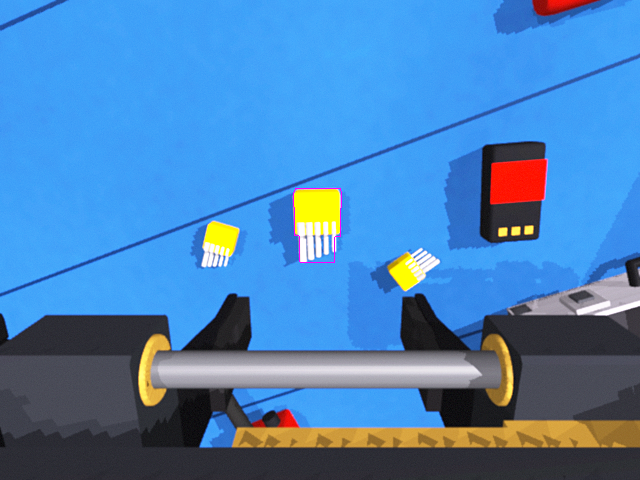

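>>> move_arm:
  rows:
    - [13,-6.7,30,0.8]
    - [13,-6.7,70,0.8]
    - [13,-6.7,105,0.8]
    - [13,-6.7,125,0.8]
    - [13,-6.7,135,0.8]
  hand: 0.62

```text
clock: 30.47
ee_pos: [0.4034, -0.244, 0.0334]
tcp_rot: [-0.573, -3.084, -0.003]
ft_force: [-0.3, 0.3, -0.2]
gripper_width: 0.626
```

>>> move_arm:
  rows:
    - [0,0,5,0]
    - [0,0,5,0]
    - [0,0,5,0]
    - [0,0,5,0]

```text
clock: 30.8
ee_pos: [0.4065, -0.2469, 0.0333]
tcp_rot: [0.576, 3.085, -0.001]
ft_force: [0.2, 0.1, 0.3]
gripper_width: 0.618
```

```bash
python3 - <<'E'
from h import *
im=capture("wrist");save("w25",im)
v=(.4168,-.2491,-.3675);g=np.array(v[:2])-.012*np.array([np.cos(v[2]),np.sin(v[2])]);plan([*g,.004],v[2]+np.pi/2)
E
```

```text
pos [ 0.4064 -0.247   0.0332] yawY 1.2017 tilt 0.18 j7 1.69 shift mm [ 1.6  1.8 29.2] turn deg -0.09
```

View pics/w25.png

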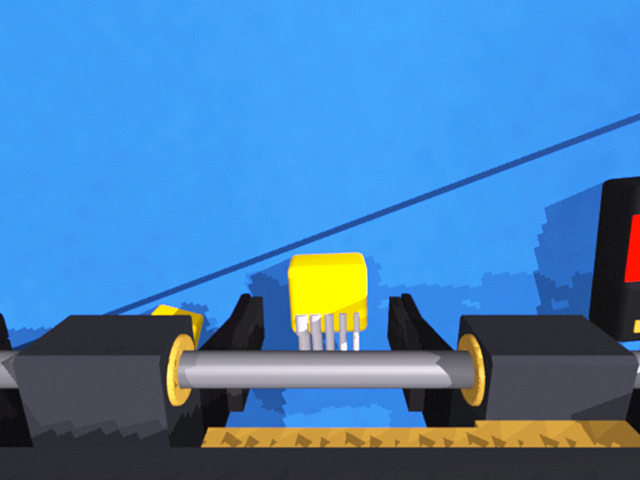

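Centred on the big set (289–367). Lower and grip.

>>> move_arm:
  rows:
    - [1.5,1.5,10,0]
    - [1.5,1.5,20,0]
    - [1.5,1.5,26,0]
    - [1.5,1.5,29,0]
    - [1.5,1.5,29,0]

```text
clock: 31.27
ee_pos: [0.4033, -0.244, 0.0014]
tcp_rot: [-0.576, -3.086, -0.001]
ft_force: [-0.7, 0.0, 0.5]
gripper_width: 0.619
```

>>> move_arm:
  rows:
    - [0,0,0,0]
    - [0,0,0,0]
    - [0,0,0,0]
    - [0,0,0,0]
    - [0,0,0,0]
  hand: 0.15

```text
clock: 31.68
ee_pos: [0.4045, -0.2446, 0.003]
tcp_rot: [0.577, 3.087, -0.0]
ft_force: [0.3, -0.8, 0.2]
gripper_width: 0.411
```

>>> move_arm:
  rows:
    - [0,0,0,0]
    - [0,0,0,0]
    - [0,0,0,0]

```text
clock: 31.93
ee_pos: [0.4045, -0.2447, 0.003]
tcp_rot: [0.577, 3.088, -0.0]
ft_force: [-0.2, 0.3, 1.9]
gripper_width: 0.412
```

>>> move_arm:
  rows:
    - [0,0,-10,0]
    - [0,0,-40,0]
    - [0,0,-80,0]
    - [0,0,-120,0]
    - [0,0,-150,0]

```text
clock: 32.35
ee_pos: [0.4046, -0.2447, 0.1563]
tcp_rot: [0.576, 3.086, -0.001]
ft_force: [0.6, -0.1, -0.6]
gripper_width: 0.411
```

```bash
python3 - <<'E'
from h import *
im=capture("wrist");save("w26",im)
# tray (.6508,.0954,-.0278): bay with x<0: centre x=-.045 ; hex origin there, grip 12mm behind
T=np.array([.6508,.0954]);Rz=R.from_euler("z",-.0278)
g=T+Rz.apply([-.045-.012,0,0])[:2];print(g)
plan([*g,.15],np.pi/2-.0278)
E
```

```text
[0.59382202 0.0969844 ]
pos [ 0.4078 -0.2464  0.1619] yawY 1.2014 tilt 0.69 j7 1.689 shift mm [-49.4 387.4  11.9] turn deg -19.57
```

View pics/w26.png

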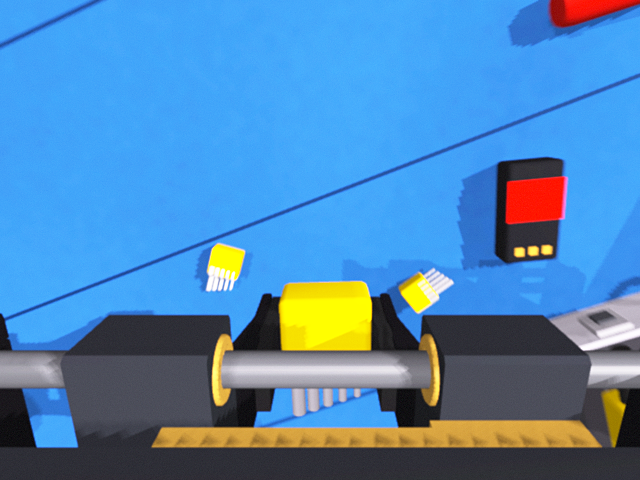

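>>> move_arm:
  rows:
    - [-4,33,0,0]
    - [-9,71,0,0]
    - [-14,110,0,0]
    - [-19,148,0,0]
    - [-24,187,0,0]

```text
clock: 32.82
ee_pos: [0.4943, -0.0772, 0.153]
tcp_rot: [0.578, 3.088, -0.0]
ft_force: [0.7, -0.7, -1.2]
gripper_width: 0.414
```

>>> move_arm:
  rows:
    - [-5,38,0,-6]
    - [-10,76,0,-12]
    - [-15,114,0,-18]
    - [-20,152,0,-19.6]
    - [-25,200,0,-19.6]

```text
clock: 33.23
ee_pos: [0.5869, 0.0935, 0.1527]
tcp_rot: [-0.043, -3.141, 0.002]
ft_force: [1.1, -0.6, -1.1]
gripper_width: 0.414
```

>>> move_arm:
  rows:
    - [0,0,0,0]
    - [0,0,0,0]
    - [0,0,0,0]

```text
clock: 33.48
ee_pos: [0.5861, 0.0925, 0.1522]
tcp_rot: [-0.042, -3.14, 0.001]
ft_force: [0.1, 0.1, -0.9]
gripper_width: 0.413
```

```bash
python3 - <<'E'
from h import *
im=capture("wrist");save("w27",im)
plan([.5938,.097,.049],np.pi/2-.0278)
E
```

```text
pos [0.5861 0.0915 0.1524] yawY 1.5422 tilt 0.09 j7 1.27 shift mm [ -7.7   5.9 103.3] turn deg -0.05
```

View pics/w27.png

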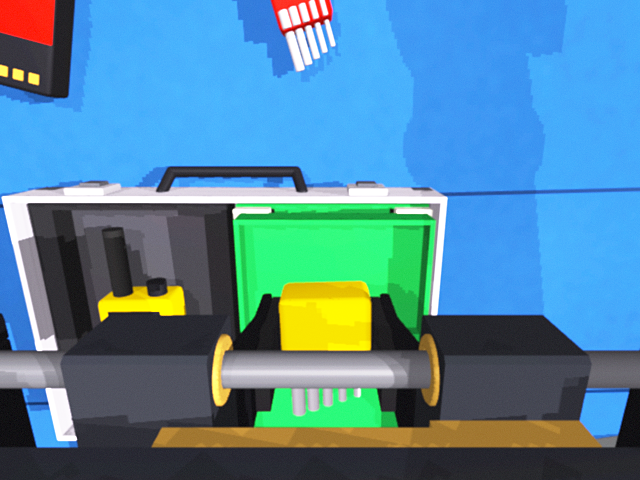

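>>> move_arm:
  rows:
    - [-7.7,5.9,25,0]
    - [-7.7,5.9,50,0]
    - [-7.7,5.9,75,0]
    - [-7.7,5.9,88,0]
    - [-7.7,5.9,88,0]

```text
clock: 33.95
ee_pos: [0.5916, 0.0962, 0.0614]
tcp_rot: [-0.046, -3.135, 0.003]
ft_force: [-0.4, -0.0, -1.0]
gripper_width: 0.414
```

>>> move_arm:
  rows:
    - [0,0,4,0]
    - [0,0,8,0]
    - [0,0,10,0]
    - [0,0,10,0]

```text
clock: 34.28
ee_pos: [0.5949, 0.0985, 0.0554]
tcp_rot: [0.043, 3.14, 0.0]
ft_force: [0.5, 0.7, -1.8]
gripper_width: 0.414
```

```bash
python3 - <<'E'
from h import *
im=capture("wrist");save("w28",im)
plan([.5938,.097,.048],np.pi/2-.0278)
E
```

```text
pos [0.5949 0.0986 0.0555] yawY 1.5435 tilt 0.07 j7 1.23 shift mm [ 1.1 -1.6  7.4] turn deg 0.03
```

View pics/w28.png

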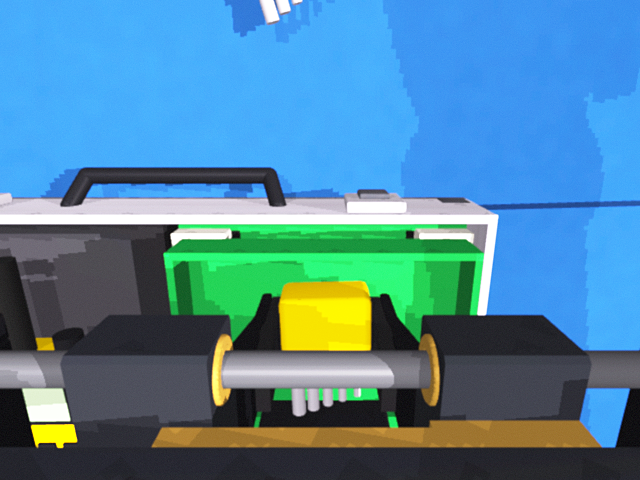

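>>> move_arm:
  rows:
    - [1,-1,3,0]
    - [1,-1,6,0]
    - [1,-1,6,0]
    - [1,-1,6,0]

```text
clock: 34.67
ee_pos: [0.5932, 0.0975, 0.0485]
tcp_rot: [-0.043, -3.141, 0.0]
ft_force: [0.3, 0.4, -0.7]
gripper_width: 0.408
```

>>> move_arm:
  rows:
    - [0,0,1,0]
    - [0,0,2,0]
    - [0,0,2,0]

```text
clock: 34.92
ee_pos: [0.5936, 0.0977, 0.0471]
tcp_rot: [0.043, 3.141, -0.0]
ft_force: [-0.6, -0.7, 1.9]
gripper_width: 0.411
```

Contact at 0.0471 (expected 0.047). Release and retreat.

>>> move_arm:
  rows:
    - [0,0,-0.5,0]
    - [0,0,-0.5,0]
    - [0,0,-0.5,0]
    - [0,0,-0.5,0]
  hand: 0.58

```text
clock: 35.25
ee_pos: [0.5935, 0.0976, 0.0472]
tcp_rot: [0.043, 3.141, -0.0]
ft_force: [0.8, 0.1, -0.1]
gripper_width: 0.567
```

>>> move_arm:
  rows:
    - [0,0,-10,0]
    - [0,0,-30,0]
    - [0,0,-65,0]
    - [0,0,-105,0]
    - [0,0,-140,0]

```text
clock: 35.67
ee_pos: [0.5934, 0.0978, 0.19]
tcp_rot: [0.042, 3.14, 0.0]
ft_force: [1.3, 0.3, -0.1]
gripper_width: 0.579
```

>>> move_arm:
  rows:
    - [-30,0,-10,0]
    - [-60,0,-20,0]
    - [-70,0,-30,0]
    - [-70,0,-30,0]
    - [-70,0,-30,0]

```text
clock: 36.08
ee_pos: [0.6635, 0.0959, 0.2177]
tcp_rot: [0.043, 3.141, 0.001]
ft_force: [0.8, 0.5, -0.5]
gripper_width: 0.582
```

```bash
python3 - <<'E'
from h import *
im=capture("wrist");save("w29",im);print(read_state()["gripper_width"])
im=capture("scene");save("s29",cv2.resize(im[120:430,100:580],None,fx=1.6,fy=1.6))
c=calibration("wrist")
# predicted tray rim corners when seated (z=.062)
o=np.array([.6508,.0954,.062]);print(proj(c,o+R.from_euler("z",-.0278).apply([(a*.087,b*.0635,0) for a in(-1,1) for b in(-1,1)])))
E
```

```text
0.578083297572728
[[236.47905892  96.15151847]
 [412.21104213  96.47937795]
 [249.07924052 315.24454384]
 [399.26154609 315.36503306]]
```

View pics/w29.png

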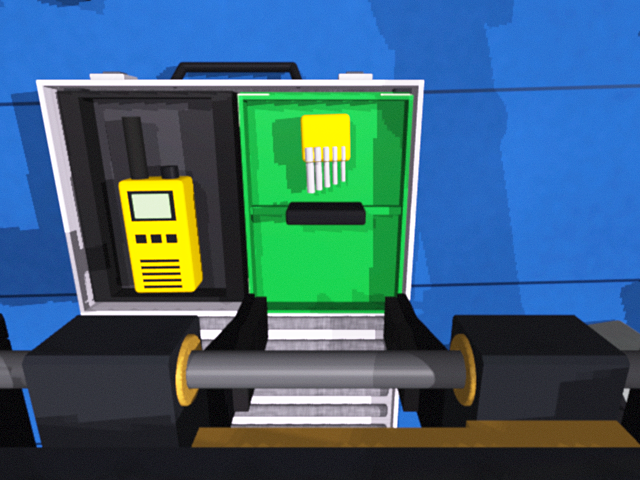

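View pics/s29.png

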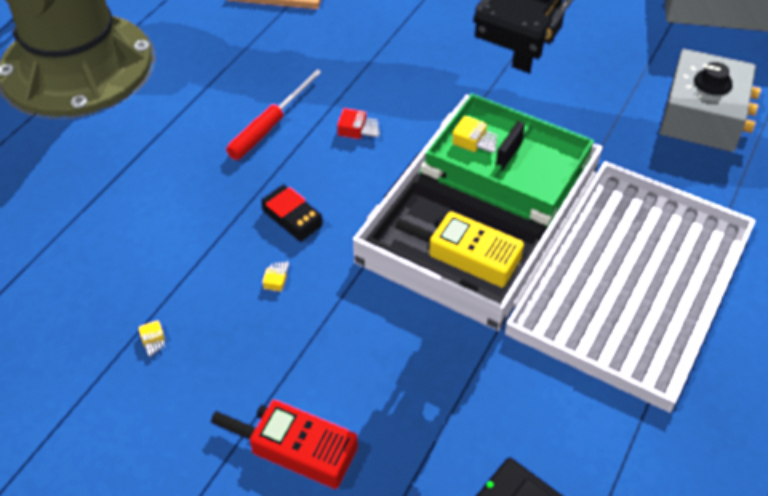

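```bash
python3 -c "
from cell import *
print(read_state()['clock'],finish_job())"
```

```text
the job is handed in; nothing more can be done
36.1833 None
```

The yellow radio kit is packed and the job is handed in at 36 s of the 128 s allowed; no verdict is given.

1. **Radio:** I laid it face up in the foam bay first. The last pictures show it flat inside the pocket.
2. **Battery:** I laid it flat in the lower tray. It touched down at the expected floor height, and a picture before the tray went on showed it flat and centred.
3. **Upper tray:** It went into the sockets with little resistance and stopped at a tool height of 51.2 mm, exactly the fully seated height. In the last picture its rim corners sit where a seated tray should put them, within about 2 pixels.
4. **Hex set:** I took the largest of the three yellow sets and laid it flat in the upper tray. It made contact at the expected floor height, and the last pictures show it lying flat between the tray wall and the bar.

I did not move any of the red items, and the gripper was open and clear at hand-in.

Some checks failed or disagreed along the way:
- The network did not find the upper tray after I set it down, so I judged its seating from the height, contact force and pictures instead.
- The first shape fit of the radio was off because its antenna sits off-centre; I corrected the fit before gripping.
- While I was viewing the sockets, the last joint came right up to its limit (2.689 of 2.69 rad). It did not pass it in any reading, and I turned back the other way.

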